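# Start a heating run: load the bath, snap its lid shut, set the dial

### The job

Take the wide low jar out of the heating bath's well and stand it upright inside the yellow-taped square on the bench, and stand every tall narrow sample jar on the bench (two to four of them) upright on the floor of the well. Then swing the bath's lid down and press it past its catch until it is fully shut, and after that turn the temperature dial so that its pointer stands at the setting marker on the scale's rim. Leave the marker, beaker, reagent bottle and crucible where they are.

Things in the scene. Friction and masses are not known exactly. Their poses are not given: they have to be found in the camera images.
- bath: white heating bath, fixed, turned up to 9 degrees. Origin: on the bench (z 0) under the centre of its well. Well 250 mm (x) by 150 mm (y) inside, floor at z 20, rim at z 110, walls 10 mm thick; four sample jars fit in one row along x. A control deck, top at z 80 mm, adjoins the well at y -85 to -197 mm, x -135 to 135 mm. The lid is hinged on the +y side.
- lid (a joint): hinge of the flat steel lid, rad: 0 = fully shut, 1.95 = fully open (leaning back past upright); starts standing open. Hinge friction keeps it at any angle (3 to 5 N at the free edge moves it). At about 0.1 a tongue under the edge meets a sprung roller catch: some 8 to 12 N pressed down near the free edge snaps it past, then it lies at 0 and the catch holds it.
- lid_hinge (a point): on the lid's hinge axis, mid-length (bath x 0, y +88, z 113 mm); the axis runs along the bath's x. The lid is a plate 276 mm (along x) by 190 mm (hinge to free edge) by 10 mm; shut, its underside is level with the hinge, its top 10 mm above. A tongue 26 mm wide hangs 26 mm under the plate, 11 mm in from the middle of the free edge.
- lid_edge (a point): middle of the lid's free edge, on its outer (upper when shut) face; shut, it is at bath x 0, y -102 mm, z 123 mm. The outer face is flat and may be pushed anywhere; a thin rubber strip near this edge marks where to press.
- dial (a joint): temperature dial on the control deck, radians, grows clockwise seen from above, range 0 to 3.6; at 0 its pointer points to the bath's -x. Turns easily and stays where left.
- dial_grip (a point): on the dial's vertical axis at the height to grip (bath x -62, y -148, z 111 mm). A 54 mm disc carries an upright bar grip 50 mm long, 14 mm thick, its top 11 mm above this point; the disc's top is 19 mm below this point. The bar lies along the line of the pointer. The round scale plate under it is 92 mm across.
- dial_tip (a point): tip of the dial's white pointer, 35 mm from the dial's axis, at one end of the bar.
- marker (a joint): small brass setting marker (13 x 7 x 7 mm block) on the rim of the dial's scale plate: its angle in the same measure as the dial (the pointer is at the marker when both joints read the same). Somewhere between 1.3 and 2.8; stiff, not to be moved.
- marker_point (a point): the point at the marker's inner end, 35 mm from the dial's axis, where the pointer's tip must be.
- pot: wide low jar, upright cylinder 58 mm diameter x 72 mm high, clear glass with a white cap, 0.16 kg, standing in the well at the start. Origin: centre of its underside, z up.
- square: square of yellow tape on the bench, flat, 120 mm inside and 150 mm outside the tape. Origin: its centre on the bench; x and y along its sides.
- beaker: bystander: glass beaker 72 mm across, 90 mm high. Origin: centre of its underside.
- reagent: bystander: amber reagent bottle 64 mm across, 130 mm high. Origin: centre of its underside.
- crucible: bystander: white ceramic crucible with lid 64 mm across, 62 mm high. Origin: centre of its underside.
- jar1: tall narrow sample jar, upright cylinder 50 mm diameter x 80 mm high (same width all the way up), amber glass with a paper label and a white screw cap, 0.12 kg. Origin: centre of its underside, z up its axis. May be absent. Stands on the bench at the start.
- jar2: tall narrow sample jar, upright cylinder 50 mm diameter x 80 mm high (same width all the way up), amber glass with a paper label and a white screw cap, 0.12 kg. Origin: centre of its underside, z up its axis. May be absent. Stands on the bench at the start.
- jar3: tall narrow sample jar, upright cylinder 50 mm diameter x 80 mm high (same width all the way up), amber glass with a paper label and a white screw cap, 0.12 kg. Origin: centre of its underside, z up its axis. May be absent. Stands on the bench at the start.
- jar4: tall narrow sample jar, upright cylinder 50 mm diameter x 80 mm high (same width all the way up), amber glass with a paper label and a white screw cap, 0.12 kg. Origin: centre of its underside, z up its axis. May be absent. Stands on the bench at the start.
Not all that is in view belongs to the job. Leave any red look-alike of the jar1 alone. What is shaped like the jar3 but pink is not meant.

How it is judged:
By the outcome, as a careful person would: the job done as asked, in the order asked, and still so for the second after the job is handed in, with the robot touching nothing.
Of jar1, jar2, jar3, jar4 only 2 to 4 are there at a start; the rules pass over those that are not, and their reading is None.
At some moment in a run one of jar1, jar2, jar3, jar4, pot may be knocked a few centimetres aside while the robot is not near it.
It also fails if it takes over 210 s, if anything falls off the work surface, if the arm or the gripper's body presses on something with over 40 N, if the wrist force passes 120 N, or if a joint passes its speed limit or range.

### The arm

A 6-joint arm with a two-finger parallel gripper is mounted at the origin on the work surface. World frame = base frame: x ahead of the robot, y to its left, z up, the work surface at z = 0. Lengths are in m, angles in rad, forces in N, time in s.
With the tool pointing down it reaches from about 0.35 to 0.775 m from the base axis. Payload 7.3 kg.
Tool frame: the origin (TCP) lies at the very end of the fingers, on their centre line; the grasp point (between the pads) lies 19 mm behind it; x points along the fingers, y is the direction in which the jaws open and shut, and the axes are right-handed (so a half turn about x gives the same grasp; the last joint's range is limited). The gripper opens to 92 mm and grips with 3 to 60 N. Pads are 19 mm wide; open, the fingers measure 130 mm over their backs; the gripper's body (75 mm by 190 mm) begins 47 mm behind the grasp point.
Start: joints at [-1.395, 0.342, 1.524, -0, 1.275, -0.146], TCP at [0.166, -0.498, 0.227] pointing down, gripper open.
Joint ranges: [-2.53, 2.53], [-0.77, 2.02], [0.04, 2.7], [-1, 4.14], [0.28, 2.66], [-3.11, 3.11]. Speed limits (rad/s): [2.57, 2.57, 3.14, 3.14, 3.14, 3.14].

### API

Orientations are given as [roll, pitch, yaw] about the fixed x, y, z axes, in that order (R = Rz(yaw) Ry(pitch) Rx(roll)).
In Python, from cell import robot gives the robot as it stands.
- The arm moves only by the tool play_rows, never from a script. Its argument "moves" is a list that holds one entry, the list of rows, each a list of 5 numbers: the shift along the tool's x, y, z in m, then the turn about the tool's x in degrees, then the opening, from -1 (shut) to 1 (fully open), so that 0 is half open. A call has exactly 10 rows; each row shifts and turns the pose as measured when the row begins, along the tool's axes as they then stand; what a row does not reach is not made up. A row lasts 1/10 s, in which the tool goes at most 50 mm and 8.59 degrees, less where a joint would pass 70% of its speed; a pose out of reach is approached as far as the arm can. A call with a gripper value outside its range is refused whole. The fingers move at their own pace and stop on an object; "grip_force" is the grip in N (left out, the last holds). Time passes only in rows, so rows that do not move let the fingers close, or fill a call up. It gives the time, the measured TCP pose, the force and the opening at its end, in the units of the state.
- robot.observe(): the state, without advancing time (a new reading comes with each control period).
- robot.read_camera(name): name is "side" or "top"; returns the picture (420x560x3 uint8, red, green, blue); there is no depth.
- robot.get_calibration(name): a dict with "mtx" (3x3 intrinsics, pixels), "view" (4x4, takes a point from world to camera coordinates). Camera axes: x right, y up, looking along -z (the intrinsics and any distortion apply to the point x, -y, -z); pixel columns grow to the right and rows downward; lengths in m; the calibration is good to about 2 mm. A picture is of the moment at which its call begins. get_calibration takes no time and is no camera call.
- robot.hand_in(): hands the job in, once; it reports no verdict.
Trained networks look in the newest picture that a camera, given by its name, has taken for a name from the list of things; names that differ only in an ending like _2 or _b are one class to them, and where a whole thing is asked for, a point or a joint stands for the part that bears it (a point fixed in the world has none). Each returns a list of dicts, best first, with "score" (0 to 1); they miss things now and then, are a little off and sometimes report something else, mostly with a low value. They report only what shows in the picture. A call takes as long as a camera call. They do not tell look-alikes from the thing itself.
- robot.spot_in(camera, label): "point" ([column, row] in pixels, amid what is visible of it).
The state is a dict: "time": time; "qpos": joint angles; "qvel": joint speeds; "joint_efforts": joint torques, N m; "tool_pos": TCP position; "tool_rot": TCP orientation; "contact_force": force on the tool from outside, world axes, zero at the start; "torque": the same for the moment, N m; "opening": finger opening in m.
Only numpy, scipy, OpenCV 4.12 (cv2) and the standard library are available. Lean on these libraries where they do the work, as an engineer would, in place of code of your own. Each camera call takes 0.05 s, during which the arm holds its last target.

## Working session

There is one attempt and no reset: what is moved stays moved. The work goes in short steps, Python scripts to look and compute and a tool call to move; the robot and the scene stay as the last step left them, time stands still between calls to the robot, and variables do not carry over. Pictures are saved under pics/ and viewed, and the job is handed in when it is done.

Besides the shell and the picture viewer there is one more tool, called after "Call:" in YAML: its name, and indented under it one key for each argument. play_rows: Moves the arm, as the interface text tells. Its arguments: {"type":"object","properties":{"moves":{"type":"array"},"grip_force":{"type":"number"}},"required":["moves"]}

```bash
ls; mkdir -p pics
python3 - <<'E'
from cell import robot
import cv2
print(robot.observe())
for n in ["top","side"]:
    im=robot.read_camera(n); cv2.imwrite(f"pics/{n}0.png",im[:,:,::-1]); c=robot.get_calibration(n); print(n,c)
E
```

```text
pics
{'time': 0.0, 'qpos': array([-1.39499894e+00,  3.42706759e-01,  1.52503830e+00, -1.31268693e-05,
        1.27538030e+00, -1.46019945e-01]), 'qvel': array([ 0.00302496,  0.00115107, -0.00041795, -0.00091693,  0.00057836,
       -0.00048042]), 'joint_efforts': array([-6.98807835e-04, -4.31240594e+01, -2.44225109e+01,  7.16436398e-02,
        5.57876111e-02, -1.11651493e-04]), 'tool_pos': array([ 0.16598729, -0.49763479,  0.22604582]), 'tool_rot': array([-1.70862679,  1.56926357,  1.75478702]), 'contact_force': array([-0.42068004, -0.24235856, -0.1451175 ]), 'torque': array([ 0.01898759,  0.00410495, -0.07257547]), 'opening': 0.0920226209117846}
top {'mtx': array([[449.53006536,   0.        , 276.80321406],
       [  0.        , 449.53006536, 205.69563091],
       [  0.        ,   0.        ,   1.        ]]), 'view': array([[-1.16678052e-02, -9.99931851e-01,  3.94980864e-04,
        -1.96458278e-02],
       [ 9.94013556e-01, -1.15558318e-02,  1.08643972e-01,
        -5.98150938e-01],
       [-1.08632004e-01,  1.66025304e-03,  9.94080646e-01,
        -1.21394957e+00],
       [ 0.00000000e+00,  0.00000000e+00,  0.00000000e+00,
         1.00000000e+00]])}
side {'mtx': array([[535.90352818,   0.        , 272.53756864],
       [  0.        , 535.90352818, 221.67091862],
       [  0.        ,   0.        ,   1.        ]]), 'view': array([[-0.82138593, -0.56980403, -0.02546587,  0.46635556],
       [ 0.2929886 , -0.45981505,  0.83828861, -0.25735684],
       [-0.48936982,  0.68109727,  0.5446317 , -1.04477164],
       [ 0.        ,  0.        ,  0.        ,  1.        ]])}
```

View pics/top0.png

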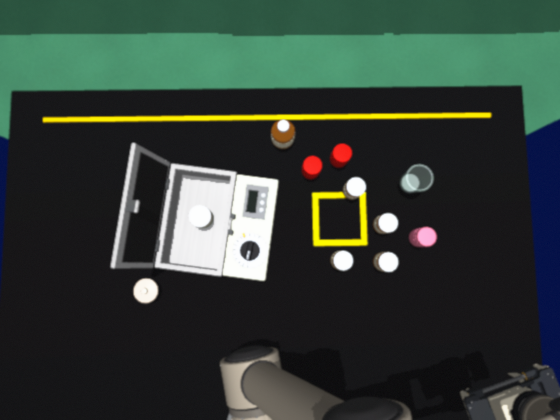

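View pics/side0.png

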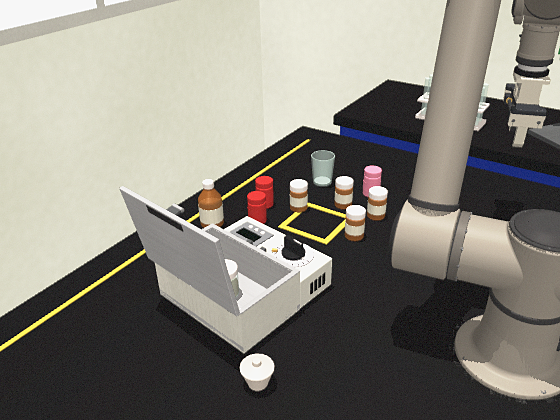

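```bash
cat > h.py <<'E'
from cell import robot
import numpy as np, cv2
from scipy.spatial.transform import Rotation as R
def shot(n,name):
    im=robot.read_camera(n); cv2.imwrite(f"pics/{name}.png",im[:,:,::-1]); return im
def proj(n,p):
    c=robot.get_calibration(n); q=c["view"][:3,:3]@np.asarray(p,float).T.reshape(3,-1)+c["view"][:3,3:]
    q=np.array([q[0],-q[1],-q[2]]); u=c["mtx"]@q; return (u[:2]/u[2]).T
def unproj(n,uv,z):
    c=robot.get_calibration(n); d=np.linalg.inv(c["mtx"])@np.array([uv[0],uv[1],1.]); d=np.array([d[0],-d[1],-d[2]])
    Rm=c["view"][:3,:3]; o=-Rm.T@c["view"][:3,3]; w=Rm.T@d; return o+w*(z-o[2])/w[2]
E
python3 - <<'E'
from h import *
for cam in ["top","side"]:
  for l in ["jar1","pot","bath","lid_edge","lid_hinge","dial_tip","dial_grip","marker_point","square","beaker","reagent","crucible","marker"]:
    r=robot.spot_in(cam,l)
    print(cam,l,[([round(float(v)) for v in d["point"]],round(float(d["score"]),2)) for d in r[:7]])
E
```

```text
top jar1 [([423, 238], 0.97), ([388, 264], 0.84), ([341, 261], 0.74), ([339, 153], 0.65), ([356, 187], 0.63), ([309, 165], 0.59), ([385, 222], 0.57)]
top pot [([202, 216], 0.9)]
top bath [([187, 220], 0.91)]
top lid_edge [([143, 209], 0.68)]
top lid_hinge [([143, 208], 0.91)]
top dial_tip [([249, 250], 0.9)]
top dial_grip [([250, 252], 0.67)]
top marker_point [([141, 208], 0.68)]
top square [([336, 242], 0.56)]
top beaker [([420, 181], 0.97), ([202, 217], 0.65)]
top reagent [([282, 135], 0.88)]
top crucible [([144, 291], 0.92), ([188, 222], 0.59), ([247, 250], 0.51)]
top marker []
side jar1 [([255, 203], 0.91), ([377, 204], 0.83), ([343, 193], 0.65), ([266, 188], 0.65), ([298, 194], 0.63), ([370, 179], 0.63), ([290, 251], 0.53)]
side pot [([230, 276], 0.84)]
side bath [([226, 273], 0.57)]
side lid_edge [([293, 249], 0.73), ([182, 250], 0.62), ([299, 196], 0.22)]
side lid_hinge [([181, 251], 0.72)]
side dial_tip [([292, 248], 0.58)]
side dial_grip [([291, 249], 0.86)]
side marker_point []
side square [([312, 234], 0.61), ([180, 250], 0.43)]
side beaker [([323, 168], 0.61), ([230, 273], 0.34)]
side reagent [([210, 205], 0.57)]
side crucible [([298, 197], 0.44)]
side marker []
```

The amber jars are at top (356,187), (387,222), (387,262) and (342,261). The red ones at (312,166) and (342,154) and the pink one at (424,237) are look-alikes. I'll confirm in enlarged crops.

Run:
```python
from h import *
im=cv2.imread("pics/top0.png")
cv2.imwrite("pics/crA.png",cv2.resize(im[130:290,290:450],None,fx=3.7,fy=3.7,interpolation=cv2.INTER_CUBIC))
cv2.imwrite("pics/crB.png",cv2.resize(im[135:310,105:285],None,fx=3.3,fy=3.3,interpolation=cv2.INTER_CUBIC))
im=cv2.imread("pics/side0.png")
cv2.imwrite("pics/crC.png",cv2.resize(im[140:360,110:400],None,fx=2.7,fy=2.7,interpolation=cv2.INTER_CUBIC))
```

```text
(no output)
```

View pics/crA.png

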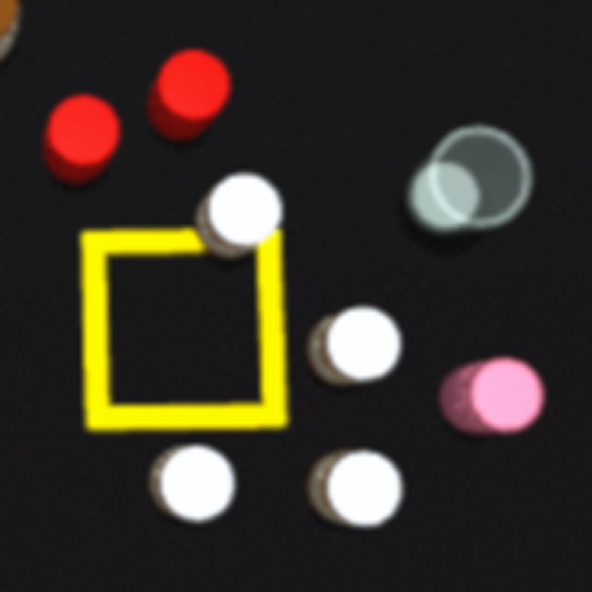

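View pics/crB.png

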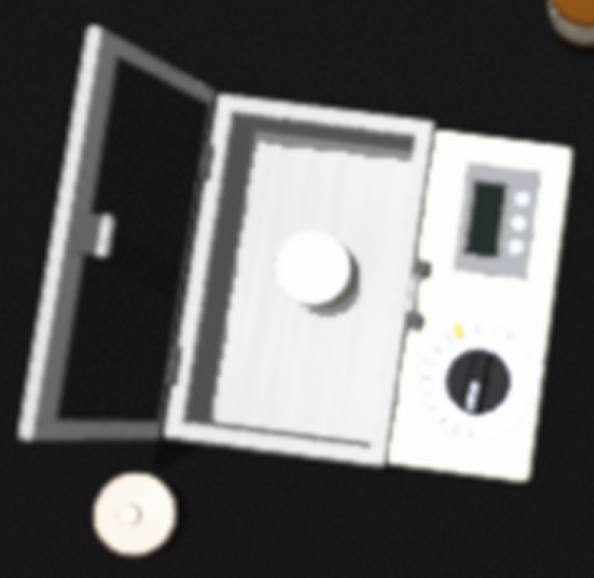

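View pics/crC.png

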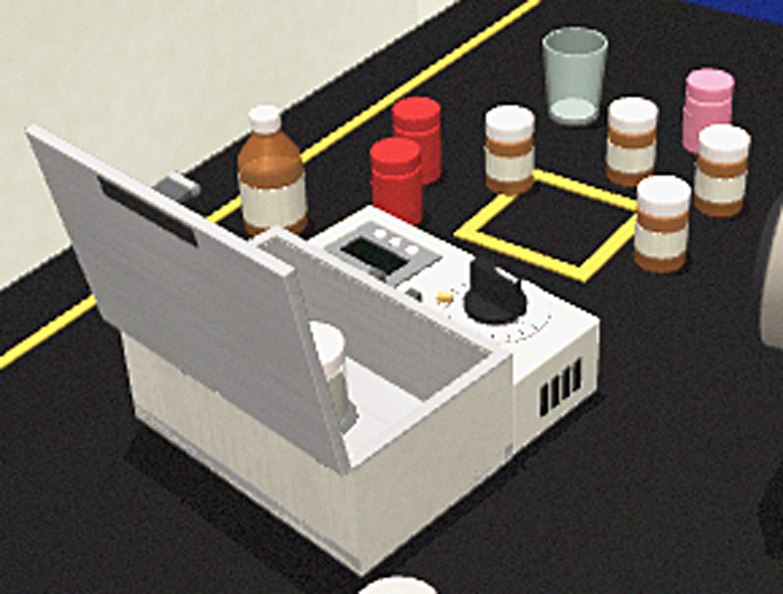

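```bash
cat >> h.py <<'E'
def caps(im, roi, z, lo=215, amin=60, amax=700):
    x0,y0,x1,y1=roi; m=np.zeros(im.shape[:2],np.uint8)
    m[y0:y1,x0:x1]=(im[y0:y1,x0:x1].min(2)>lo)*255
    n,l,s,c=cv2.connectedComponentsWithStats(m)
    out=[]
    for i in range(1,n):
        if amin<s[i,4]<amax: out.append((np.round(c[i],1),s[i,4],np.round(unproj("top",c[i],z),4)))
    return out
BATH=None
E
python3 - <<'E'
from h import *
from scipy.optimize import least_squares
im=cv2.imread("pics/top0.png")[:,:,::-1]
for c in caps(im,(290,130,450,290),.08): print(c)
# bath
o=np.array([105,135.])
cr={(135,85,110):(220,95),(135,-85,110):(434,122),(-135,-85,110):(385,466),(-135,85,110):(166,437),(135,-197,80):(573,148),(-135,-197,80):(531,482)}
L=np.array(list(cr))/1000; U=np.array([np.array(v)/3.3+o for v in cr.values()])
def w(p,L):
    Rz=R.from_euler('z',p[2]).as_matrix(); return L@Rz.T+[p[0],p[1],0]
f=lambda p:(proj("top",w(p,L))-U).ravel()
s=least_squares(f,[.5,.2,0]); print(s.x,np.degrees(s.x[2])); print(np.round(f(s.x).reshape(-1,2),1))
d=w(s.x,np.array([[-.062,-.148,.111]]));print("dial",d,proj("top",d), proj("side",d))
p=np.array([312,268])/3.3+o; print("pot",unproj("top",p,.092), (unproj("top",p,.092)[:2]))
# square
sq=np.array([(81,233),(281,229),(288,427),(87,431)])/3.7+[290,130]
print("sq",[np.round(unproj("top",q,0),4) for q in sq], np.mean([unproj("top",q,0) for q in sq],0))
mk=np.array([459,330])/3.3+o
for z in [.085]: print("marker",unproj("top",mk,z))
st=robot.observe(); print(st["time"],R.from_euler('xyz',st["tool_rot"]).as_matrix().round(3))
E
```

```text
(array([355.5, 186.3]), np.int32(259), array([ 0.6425, -0.2381,  0.08  ]))
(array([387.7, 222.4]), np.int32(266), array([ 0.5446, -0.3205,  0.08  ]))
(array([342.6, 260.1]), np.int32(275), array([ 0.4467, -0.1981,  0.08  ]))
(array([388. , 261.5]), np.int32(273), array([ 0.4416, -0.3173,  0.08  ]))
[ 0.55641377  0.18195024 -0.14040788] -8.044778947404698
[[ 0.4  0.5]
 [-0.3  0.5]
 [-0.1 -0.4]
 [ 0.6 -0.3]
 [-0.1 -0. ]
 [-0.6 -0.3]]
dial [[0.47431176 0.04408342 0.111     ]] [[249.86524963 250.50178676]] [[294.5883304  242.27268718]]
pot [0.56590009 0.17723013 0.092     ] [0.56590009 0.17723013]
sq [array([ 0.6368, -0.1273,  0.    ]), array([ 0.6381, -0.2817,  0.    ]), array([ 0.4859, -0.282 ,  0.    ]), array([ 0.4846, -0.1288,  0.    ])] [ 0.56135605 -0.20491313  0.        ]
marker [0.5154312  0.06063544 0.085     ]
1.4 [[ 0.     0.316 -0.949]
 [-0.    -0.949 -0.316]
 [-1.     0.     0.   ]]
```

```bash
cat >> h.py <<'E'
BP=np.array([0.55641377,0.18195024,-0.14040788])
def b2w(p): 
    p=np.asarray(p,float); return R.from_euler('z',BP[2]).as_matrix()@p+[BP[0],BP[1],0]
def w2b(p): return R.from_euler('z',-BP[2]).as_matrix()@(np.asarray(p,float)-[BP[0],BP[1],0])
def plan(wps, yaw=None, grip=None):
    """wps: list of (target xyz, yawdeg of tool y in world, nrows, grip)"""
    st=robot.observe(); p=st["tool_pos"].copy(); M=R.from_euler('xyz',st["tool_rot"]).as_matrix()
    print("t",round(st["time"],2),"p",p.round(4),"yaw",np.degrees(np.arctan2(M[1,1],M[0,1])).round(2),"tilt",M[:,0].round(3),"F",st["contact_force"].round(1),"open",round(st["opening"],4))
    rows=[]
    for tgt,yd,n,g in wps:
        tgt=np.asarray(tgt,float); cur=np.degrees(np.arctan2(M[1,1],M[0,1])); dy=0 if yd is None else (yd-cur+180)%360-180
        for i in range(n):
            k=n-i; d=M.T@((tgt-p)/k); turn=-dy/n
            d=d.round(4); turn=round(turn,2)
            rows.append([*map(float,d),float(turn),g]); p=p+M@d; M=M@R.from_euler('x',turn,degrees=True).as_matrix()
    for i in range(0,len(rows),10): print("["+",".join("[%g,%g,%g,%g,%g]"%tuple(r) for r in rows[i:i+10])+"]")
E
python3 - <<'E'
from h import *
print(w2b([.566,.177,0]))
plan([((.566,.177,.24),-8.04,19,1),((.566,.177,.24),None,1,1)])
E
```

```text
[ 0.01018466 -0.00355996  0.        ]
t 1.4 p [ 0.1661 -0.4981  0.2267] yaw -71.56 tilt [ 0. -0. -1.] F [-0.7 -0.  -0.3] open 0.0917
[[-0.0007,-0.027,-0.0312,-3.34,1],[-0.0007,-0.0252,-0.0327,-3.34,1],[-0.0007,-0.0232,-0.0341,-3.34,1],[-0.0007,-0.0212,-0.0354,-3.34,1],[-0.0007,-0.0191,-0.0366,-3.34,1],[-0.0007,-0.0169,-0.0377,-3.34,1],[-0.0007,-0.0147,-0.0386,-3.34,1],[-0.0007,-0.0125,-0.0394,-3.34,1],[-0.0007,-0.0101,-0.04,-3.34,1],[-0.0007,-0.0078,-0.0406,-3.34,1]]
[[-0.0007,-0.0054,-0.0409,-3.34,1],[-0.0007,-0.003,-0.0412,-3.34,1],[-0.0007,-0.0006,-0.0413,-3.34,1],[-0.0007,0.0018,-0.0413,-3.34,1],[-0.0007,0.0042,-0.0411,-3.34,1],[-0.0007,0.0066,-0.0408,-3.34,1],[-0.0007,0.0089,-0.0403,-3.34,1],[-0.0007,0.0113,-0.0397,-3.34,1],[-0.0007,0.0136,-0.039,-3.34,1],[-0,0,-0,0,1]]
```

Call:
play_rows:
  moves:
    - [[-0.001,-0.027,-0.031,-3.3,1],[-0.001,-0.025,-0.033,-3.3,1],[-0.001,-0.023,-0.034,-3.3,1],[-0.001,-0.021,-0.035,-3.3,1],[-0.001,-0.019,-0.037,-3.3,1],[-0.001,-0.017,-0.038,-3.3,1],[-0.001,-0.015,-0.039,-3.3,1],[-0.001,-0.012,-0.039,-3.3,1],[-0.001,-0.01,-0.04,-3.3,1],[-0.001,-0.008,-0.041,-3.3,1]]

```text
time: 2.4
tool_pos: [0.3807, -0.1338, 0.2367]
tool_rot: [1.328, 1.566, -0.903]
contact_force: [1.5, -0.6, 0.5]
opening: 0.0918
```

Run:
```python
from h import *
plan([((.566,.177,.24),-8.04,10,1)])
```

```text
t 2.4 p [ 0.3807 -0.1338  0.2367] yaw -37.86 tilt [ 0.003 -0.004 -1.   ] F [ 1.5 -0.6  0.5] open 0.0918
[[-0.0004,-0.0044,-0.0359,-2.98,1],[-0.0004,-0.0026,-0.0361,-2.98,1],[-0.0004,-0.0007,-0.0362,-2.98,1],[-0.0004,0.0012,-0.0362,-2.98,1],[-0.0004,0.0031,-0.036,-2.98,1],[-0.0004,0.0049,-0.0358,-2.98,1],[-0.0004,0.0068,-0.0355,-2.98,1],[-0.0004,0.0086,-0.0352,-2.98,1],[-0.0004,0.0105,-0.0346,-2.98,1],[-0.0003,0.0122,-0.0341,-2.98,1]]
```

Call:
play_rows:
  moves:
    - [[0,-0.004,-0.036,-3,1],[0,-0.003,-0.036,-3,1],[0,-0.001,-0.036,-3,1],[0,0.001,-0.036,-3,1],[0,0.003,-0.036,-3,1],[0,0.005,-0.036,-3,1],[0,0.007,-0.036,-3,1],[0,0.009,-0.035,-3,1],[0,0.01,-0.034,-2.5,1],[0,0.01,-0.03,-2.5,1]]

```text
time: 3.4
tool_pos: [0.5651, 0.1916, 0.2377]
tool_rot: [1.091, 1.561, -0.609]
contact_force: [-0.6, -0.5, 0.4]
opening: 0.0919
```

Run:
```python
from h import *
plan([((.566,.177,.13),-8.04,6,1),((.566,.177,.060),-8.04,4,1)])
shot("side","s1");shot("top","t1")
```

```text
t 3.4 p [0.5651 0.1916 0.2377] yaw -7.39 tilt [ 0.008 -0.006 -1.   ] F [-0.6 -0.5  0.4] open 0.0919
[[0.018,0.0003,0.0023,0.11,1],[0.018,0.0003,0.0023,0.11,1],[0.0179,0.0003,0.0023,0.11,1],[0.018,0.0003,0.0023,0.11,1],[0.0179,0.0004,0.0023,0.11,1],[0.018,0.0003,0.0024,0.11,1],[0.0175,-0.0001,-0.0001,-0,1],[0.0175,-0.0002,-0.0001,-0,1],[0.0175,-0.0001,-0.0001,-0,1],[0.0174,-0.0002,-0,-0,1]]
```

View pics/s1.png

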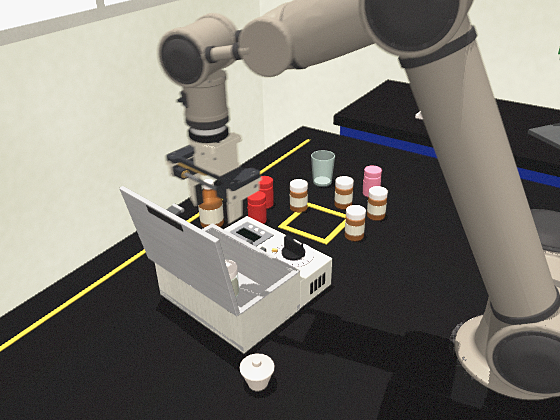

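View pics/t1.png

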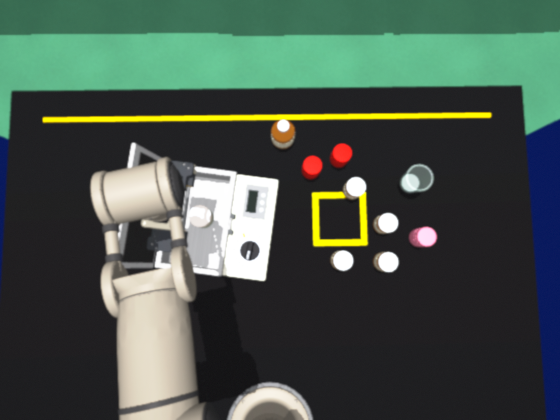

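Run:
```python
from h import *
for h in [0,.066,.1,.15,.2,.25,.3,.35,.4]: 
    print(h,proj("side",[.566,.19,.238+h]).round(),proj("top",[.566,.19,.238+h]).round())
for th in [1.95]:
    for x in [-.138,.138]:
        print(proj("side",b2w([x,.088-.19*np.cos(th),.113+.19*np.sin(th)])).round())
```

```text
0 [[216. 211.]] [[183. 211.]]
0.066 [[213. 182.]] [[177. 208.]]
0.1 [[211. 166.]] [[173. 206.]]
0.15 [[209. 142.]] [[168. 203.]]
0.2 [[206. 116.]] [[161. 200.]]
0.25 [[204.  89.]] [[154. 197.]]
0.3 [[201.  60.]] [[146. 193.]]
0.35 [[198.  29.]] [[136. 189.]]
0.4 [[194.  -4.]] [[125. 184.]]
[[205. 253.]]
[[109. 196.]]
```

Call:
play_rows:
  moves:
    - [[0.018,0.0003,0.0024,0,1],[0.018,0.0003,0.0024,0,1],[0.018,0.0003,0.0024,0,1],[0.018,0.0003,0.0024,0,1],[0.018,0.0003,0.0024,0,1],[0.018,0.0003,0.0024,0,1],[0.01,0,0,0,1],[0.01,0,0,0,1],[0,0,0,0,1],[0,0,0,0,1]]

```text
time: 4.5
tool_pos: [0.565, 0.1729, 0.1058]
tool_rot: [1.065, 1.56, -0.638]
contact_force: [0.1, 0.6, -0.1]
opening: 0.0916
```

Run:
```python
from h import *
from scipy.optimize import minimize_scalar
U=np.array([(95,28),(22,438)])/3.3+[105,135]
f=lambda th:sum(np.linalg.norm(proj("top",b2w([x,.088-.19*np.cos(th),.113+.19*np.sin(th)]))[0]-u) for x,u in zip([.138,-.138],U))
r=minimize_scalar(f,bounds=(1,2.2),method='bounded');print(r.x,r.fun)
plan([((.566,.177,.062),-8.04,5,1),((.566,.177,.062),None,5,1)])
shot("side","s2");shot("top","t2")
```

```text
1.7778960878041172 1.3951610793670917
t 4.5 p [0.565  0.1729 0.1058] yaw -7.58 tilt [ 0.009 -0.007 -1.   ] F [ 0.1  0.6 -0.1] open 0.0916
[[0.0088,0,-0.0009,0.09,1],[0.0087,0,-0.0009,0.09,1],[0.0088,0,-0.0009,0.09,1],[0.0087,0,-0.0009,0.09,1],[0.0088,0,-0.0008,0.09,1],[-0,0,-0,0,1],[-0,0,-0,0,1],[-0,0,-0,0,1],[-0,0,-0,0,1],[-0,0,-0,0,1]]
```

View pics/s2.png

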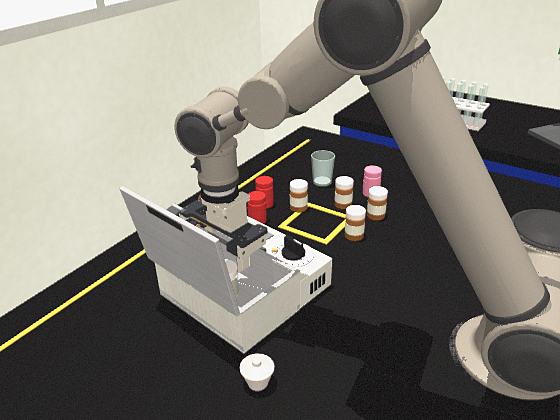

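View pics/t2.png

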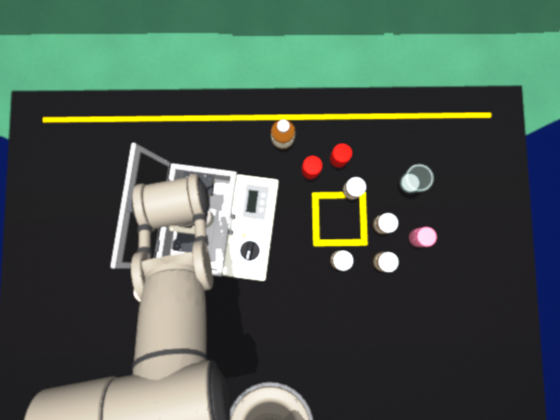

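Call:
play_rows:
  moves:
    - [[0.009,0,-0.001,0,1],[0.009,0,-0.001,0,1],[0.009,0,-0.001,0,1],[0.009,0,-0.001,0,1],[0.007,0,0,0,1],[0,0,0,0,-1],[0,0,0,0,-1],[0,0,0,0,-1],[0,0,0,0,-1],[0,0,0,0,-1]]
  grip_force: 15

```text
time: 5.6
tool_pos: [0.5668, 0.1776, 0.0603]
tool_rot: [1.207, 1.558, -0.495]
contact_force: [0.1, 0.1, -0.6]
opening: 0.0577
```

Run:
```python
from h import *
plan([((.566,.177,.23),None,6,-1),((.566,.172,.23),None,4,-1)])
```

```text
t 5.6 p [0.5668 0.1776 0.0603] yaw -7.53 tilt [ 0.012 -0.006 -1.   ] F [ 0.1  0.1 -0.6] open 0.0577
[[-0.0283,0.0002,0.0002,0,-1],[-0.0283,0.0002,0.0003,0,-1],[-0.0283,0.0002,0.0002,0,-1],[-0.0283,0.0003,0.0003,0,-1],[-0.0283,0.0002,0.0002,0,-1],[-0.0282,0.0003,0.0003,0,-1],[0,0.0002,0.0012,0,-1],[0,0.0001,0.0012,0,-1],[0,0.0002,0.0013,0,-1],[0,0.0001,0.0012,0,-1]]
```

Call:
play_rows:
  moves:
    - [[-0.02,0,0,0,-1],[-0.03,0,0,0,-1],[-0.03,0,0,0,-1],[-0.03,0,0,0,-1],[-0.03,0,0,0,-1],[-0.025,0,0,0,-1],[0,0,0.02,4,-1],[0,0,0.04,5,-1],[0,0,0.04,5,-1],[0,0,0.04,5,-1]]

```text
time: 6.6
tool_pos: [0.5271, 0.0443, 0.2331]
tool_rot: [1.653, 1.556, -0.384]
contact_force: [-0.1, -0.2, -0.9]
opening: 0.0577
```

Run:
```python
from h import *
plan([((.558,-.205,.2),-90,10,-1)])
```

```text
t 6.6 p [0.5271 0.0443 0.2331] yaw -26.75 tilt [ 0.014 -0.005 -1.   ] F [-0.1 -0.2 -0.9] open 0.0577
[[0.0035,0.0139,0.0209,6.33,-1],[0.0035,0.0162,0.0192,6.33,-1],[0.0035,0.0182,0.0173,6.33,-1],[0.0035,0.02,0.0152,6.33,-1],[0.0035,0.0215,0.0129,6.33,-1],[0.0035,0.0228,0.0105,6.33,-1],[0.0035,0.0238,0.0079,6.33,-1],[0.0035,0.0246,0.0052,6.33,-1],[0.0034,0.025,0.0025,6.33,-1],[0.0035,0.025,-0.0003,6.33,-1]]
```

Call:
play_rows:
  moves:
    - [[0.001,0.014,0.021,6.3,-1],[0.001,0.016,0.019,6.3,-1],[0.004,0.018,0.017,6.3,-1],[0.004,0.02,0.015,6.3,-1],[0.004,0.022,0.013,6.3,-1],[0.004,0.023,0.01,6.3,-1],[0.004,0.024,0.008,6.3,-1],[0.004,0.025,0.005,6.3,-1],[0.004,0.025,0.002,6.3,-1],[0.004,0.02,0,6.3,-1]]

```text
time: 7.6
tool_pos: [0.551, -0.2131, 0.2028]
tool_rot: [2.798, 1.553, -0.389]
contact_force: [-0.3, -0.7, -1.1]
opening: 0.0576
```

Run:
```python
from h import *
plan([((.558,-.205,.044),-90,8,-1),((.558,-.205,.044),None,2,-1)])
shot("top","t3")
```

```text
t 7.6 p [ 0.551  -0.2131  0.2028] yaw -92.58 tilt [ 0.017 -0.007 -1.   ] F [-0.3 -0.7 -1.1] open 0.0576
[[0.0198,-0.0012,-0.0005,-0.32,-1],[0.0199,-0.0012,-0.0005,-0.32,-1],[0.0198,-0.0011,-0.0005,-0.32,-1],[0.0199,-0.0012,-0.0005,-0.32,-1],[0.0198,-0.0011,-0.0005,-0.32,-1],[0.0199,-0.0012,-0.0005,-0.32,-1],[0.0198,-0.0011,-0.0006,-0.32,-1],[0.0199,-0.0012,-0.0006,-0.32,-1],[-0,0,0,0,-1],[-0,0,0,0,-1]]
```

View pics/t3.png

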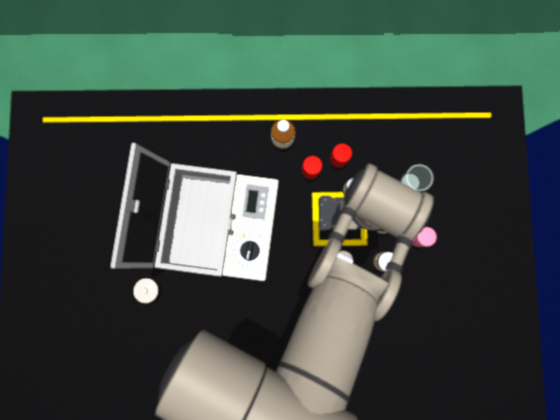

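Call:
play_rows:
  moves:
    - [[0.02,-0.001,-0.001,-0.3,-1],[0.02,-0.001,0,-0.3,-1],[0.02,-0.001,-0.001,-0.3,-1],[0.02,-0.001,0,-0.3,-1],[0.02,-0.001,-0.001,-0.3,-1],[0.02,-0.001,0,-0.3,-1],[0.02,-0.001,0,-0.3,-1],[0.015,-0.001,0,0,-1],[0.003,0,0,0,-1],[0,0,0,0,-1]]

```text
time: 8.65
tool_pos: [0.5576, -0.2111, 0.0405]
tool_rot: [2.685, 1.548, -0.471]
contact_force: [-0.1, -0.2, -0.3]
opening: 0.0582
```

Run:
```python
from h import *
plan([((.558,-.205,.041),None,3,-1)])
```

```text
t 8.65 p [ 0.5576 -0.2111  0.0405] yaw -90.84 tilt [ 0.02 -0.01 -1.  ] F [-0.1 -0.2 -0.3] open 0.0582
[[-0.0002,-0.002,-0.0001,0,-1],[-0.0002,-0.0021,-0.0001,0,-1],[-0.0002,-0.002,-0.0002,0,-1]]
```

Run:
```python
from h import *
p=robot.observe()["tool_pos"]
plan([(p,None,3,1),((.5576,-.2111,.11),None,3,1),((.6425,-.238,.115),-98,4,1),((.6425,-.238,.046),-98,4,1)])
```

```text
t 8.65 p [ 0.5576 -0.2111  0.0405] yaw -90.84 tilt [ 0.02 -0.01 -1.  ] F [-0.1 -0.2 -0.3] open 0.0582
[[0,0,0,0,1],[0,0,0,0,1],[0,0,0,0,1],[-0.0232,0.0002,-0.0005,0,1],[-0.0232,0.0002,-0.0005,0,1],[-0.0231,0.0003,-0.0005,0,1],[-0.0008,0.0064,-0.0213,1.79,1],[-0.0007,0.0057,-0.0215,1.79,1],[-0.0008,0.0051,-0.0217,1.79,1],[-0.0007,0.0044,-0.0219,1.79,1]]
[[0.0172,-0.0001,0.0004,-0,1],[0.0173,-0.0001,0.0004,-0,1],[0.0172,-0.0001,0.0003,-0,1],[0.0173,-0.0002,0.0004,-0,1]]
```

Call:
play_rows:
  moves:
    - [[0,0,0,0,1],[0,0,0,0,1],[0,0,0,0,1],[-0.025,0,0,0,1],[-0.025,0,0,0,1],[-0.025,0,0,0,1],[-0.003,0.006,-0.021,1.8,1],[0,0.006,-0.022,1.8,1],[0,0.005,-0.022,1.8,1],[0,0.004,-0.022,1.8,1]]

```text
time: 9.65
tool_pos: [0.6434, -0.2384, 0.132]
tool_rot: [2.783, 1.54, -0.504]
contact_force: [0.6, -0.7, -0.1]
opening: 0.0916
```

Run:
```python
from h import *
plan([((.6425,-.238,.046),-98,4,1)])
shot("side","s4");shot("top","t4")
```

```text
t 9.65 p [ 0.6434 -0.2384  0.132 ] yaw -98.31 tilt [ 0.027 -0.015 -1.   ] F [ 0.6 -0.7 -0.1] open 0.0916
[[0.0215,-0.0003,0.0009,-0.08,1],[0.0215,-0.0003,0.0008,-0.08,1],[0.0215,-0.0003,0.0009,-0.08,1],[0.0214,-0.0003,0.0008,-0.08,1]]
```

View pics/s4.png

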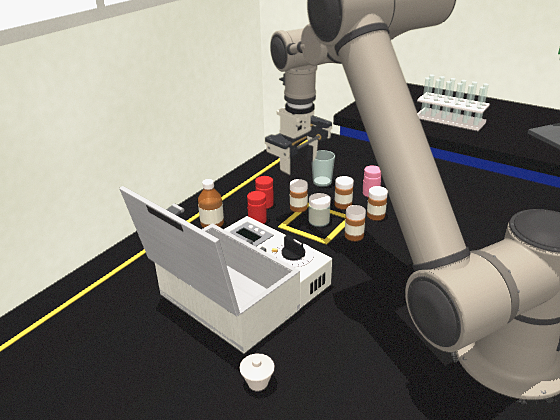

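View pics/t4.png

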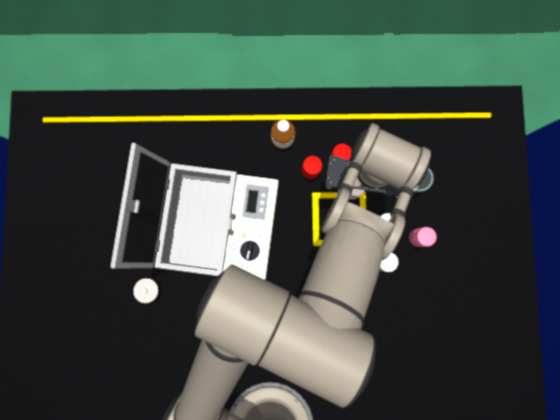

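Call:
play_rows:
  moves:
    - [[0.021,0,0.001,0,1],[0.022,0,0.001,0,1],[0.022,0,0.001,0,1],[0.02,0,0.001,0,1],[0,0,0,0,-1],[0,0,0,0,-1],[0,0,0,0,-1],[0,0,0,0,-1],[0,0,0,0,-1],[0,0,0,0,-1]]

```text
time: 10.75
tool_pos: [0.6417, -0.2397, 0.0509]
tool_rot: [2.778, 1.532, -0.503]
contact_force: [0.0, 0.2, -1.4]
opening: 0.0499
```

Run:
```python
from h import *
t=b2w([.093,-.012,.21]); print(t)
plan([((.6425,-.238,.2),None,5,-1),(t,-98,15,-1)])
```

```text
[0.64681919 0.15705326 0.21      ]
t 10.75 p [ 0.6417 -0.2397  0.0509] yaw -98.02 tilt [ 0.034 -0.019 -0.999] F [ 0.   0.2 -1.4] open 0.0499
[[-0.0298,0.0001,-0.0012,0,-1],[-0.0298,0,-0.0012,0,-1],[-0.0298,0.0001,-0.0012,0,-1],[-0.0298,0,-0.0012,0,-1],[-0.0297,0.0001,-0.0012,0,-1],[-0.0012,-0.0261,0.0033,-0,-1],[-0.0012,-0.0261,0.0034,-0,-1],[-0.0011,-0.0261,0.0033,-0,-1],[-0.0012,-0.0261,0.0034,-0,-1],[-0.0011,-0.0261,0.0033,-0,-1]]
[[-0.0012,-0.0261,0.0034,-0,-1],[-0.0011,-0.0261,0.0033,-0,-1],[-0.0012,-0.0261,0.0034,-0,-1],[-0.0011,-0.0261,0.0033,-0,-1],[-0.0012,-0.0261,0.0034,-0,-1],[-0.0011,-0.0261,0.0033,-0,-1],[-0.0012,-0.0261,0.0034,-0,-1],[-0.0011,-0.0262,0.0033,-0,-1],[-0.0012,-0.0261,0.0034,-0,-1],[-0.0011,-0.0262,0.0033,-0,-1]]
```

Call:
play_rows:
  moves:
    - [[-0.03,0,-0.001,0,-1],[-0.04,0,-0.001,0,-1],[-0.04,0,-0.001,0,-1],[-0.04,-0.005,0,0,-1],[-0.01,-0.025,0.003,0,-1],[-0.001,-0.035,0.004,0,-1],[-0.001,-0.04,0.005,0,-1],[-0.001,-0.04,0.005,0,-1],[-0.001,-0.04,0.005,0,-1],[-0.001,-0.04,0.005,0,-1]]

```text
time: 11.75
tool_pos: [0.6431, -0.0093, 0.2186]
tool_rot: [2.766, 1.532, -0.525]
contact_force: [1.0, -0.3, -1.9]
opening: 0.0502
```

```bash
cat >> h.py <<'E'
def tilt():
    st=robot.observe(); p=st["tool_pos"]; M=R.from_euler('xyz',st["tool_rot"]).as_matrix(); e=p[:2]/np.hypot(*p[:2])
    print("tilt radial %.4f tangential %.4f"%(M[:2,0]@e, M[:2,0]@[-e[1],e[0]]), "q",st["qpos"].round(3),"v",st["qvel"].round(3))
E
python3 - <<'E'
from h import *
t=b2w([.093,-.012,.21]); tilt()
plan([(t,-98,5,-1),(t-[0,0,.1],-98,5,-1)])
E
```

```text
tilt radial 0.0341 tangential -0.0191 q [-0.126  0.549  1.215 -0.016  1.342  1.598] v [ 0.657 -0.015  0.018 -0.025  0.004  0.663]
t 11.75 p [ 0.6431 -0.0093  0.2186] yaw -98.58 tilt [ 0.034 -0.02  -0.999] F [ 1.  -0.3 -1.9] open 0.0502
[[0.0011,-0.033,0.0043,-0.12,-1],[0.0011,-0.0331,0.0042,-0.12,-1],[0.0011,-0.033,0.0041,-0.12,-1],[0.0011,-0.0331,0.004,-0.12,-1],[0.0011,-0.0331,0.004,-0.12,-1],[0.02,-0.0003,0.0007,0,-1],[0.02,-0.0003,0.0007,0,-1],[0.02,-0.0003,0.0007,0,-1],[0.0199,-0.0003,0.0008,0,-1],[0.02,-0.0002,0.0007,0,-1]]
```

Call:
play_rows:
  moves:
    - [[0,-0.035,0.004,0,-1],[0,-0.035,0.004,0,-1],[0.001,-0.034,0.004,0,-1],[0.001,-0.032,0.004,0,-1],[0.001,-0.022,0.003,0,-1],[0.01,-0.008,0.001,0,-1],[0.02,0,0,0,-1],[0.02,0,0,0,-1],[0.01,0,0,0,-1],[0,0,0,0,-1]]

```text
time: 12.75
tool_pos: [0.6474, 0.1685, 0.1488]
tool_rot: [2.748, 1.533, -0.536]
contact_force: [-0.4, -0.1, -2.1]
opening: 0.05
```

Run:
```python
from h import *
t=b2w([.093,-.012,.0725]); tilt(); print(w2b(robot.observe()["tool_pos"]))
plan([(t,-98,7,-1)])
shot("side","s5");shot("top","t5")
```

```text
tilt radial 0.0266 tangential -0.0269 q [ 0.152  0.654  1.221 -0.025  1.237  1.872] v [-0.007 -0.005 -0.004 -0.004  0.004 -0.002]
[ 0.09199987 -0.00055952  0.14875505]
t 12.75 p [0.6474 0.1685 0.1488] yaw -98.14 tilt [ 0.033 -0.019 -0.999] F [-0.4 -0.1 -2.1] open 0.05
[[0.0109,0.0015,0.0002,-0.02,-1],[0.0109,0.0015,0.0002,-0.02,-1],[0.0109,0.0015,0.0003,-0.02,-1],[0.0109,0.0015,0.0002,-0.02,-1],[0.0109,0.0014,0.0003,-0.02,-1],[0.011,0.0015,0.0002,-0.02,-1],[0.0109,0.0014,0.0003,-0.02,-1]]
```

View pics/s5.png

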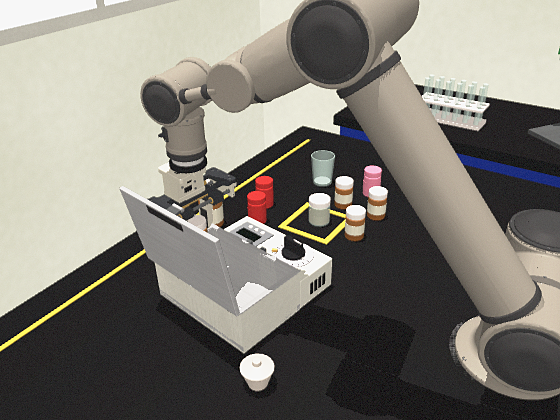

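View pics/t5.png

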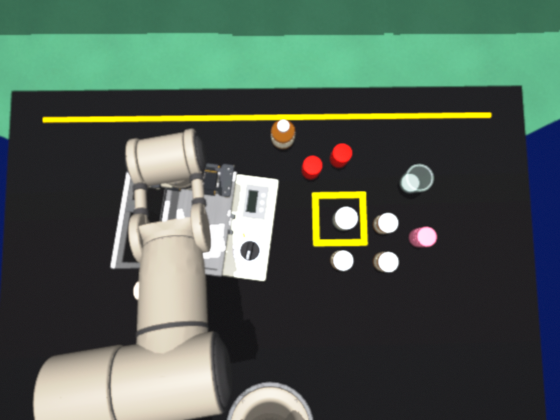

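Call:
play_rows:
  moves:
    - [[0.005,0.005,0,0,-1],[0.01,0.005,0,0,-1],[0.012,0.004,0,0,-1],[0.012,0,0,0,-1],[0.012,0,0,0,-1],[0.012,0,0,0,-1],[0.01,0,0,0,-1],[0.003,0,0,0,-1],[0.001,0,0,0,-1],[0,0,0,0,-1]]

```text
time: 13.85
tool_pos: [0.6514, 0.1515, 0.0709]
tool_rot: [2.872, 1.526, -0.413]
contact_force: [0.0, -1.0, -1.5]
opening: 0.0496
```

Run:
```python
from h import *
tilt(); print(w2b(robot.observe()["tool_pos"]), robot.observe()["contact_force"])
```

```text
tilt radial 0.0362 tangential -0.0270 q [ 0.125  0.724  1.316 -0.026  1.062  1.851] v [ 0.004 -0.003 -0.006  0.     0.001  0.001]
[ 0.09829447 -0.01682911  0.07090351] [ 0.03203802 -1.03416886 -1.51160479]
```

Call:
play_rows:
  moves:
    - [[-0.001,0,0.005,0,-1],[0,0,0,0,-1],[0,0,0,0,0.4],[0,0,0,0,0.4],[0,0,0,0,0.4],[-0.02,0,0,0,0.4],[-0.04,0,0,0,0.4],[-0.04,0,0,0,0.4],[-0.03,0.015,0,0,0.8],[-0.02,0.03,0,0,1]]

```text
time: 14.85
tool_pos: [0.6321, 0.1128, 0.2243]
tool_rot: [2.825, 1.53, -0.455]
contact_force: [0.1, -0.2, 0.5]
opening: 0.0757
```

Run:
```python
from h import *
tilt();
plan([((.5446,-.3205,.15),-90,14,1)])
im=shot("top","t6")
for c in caps(im,(290,130,450,290),.08): print(c)
```

```text
tilt radial 0.0327 tangential -0.0239 q [ 0.067  0.544  1.207 -0.021  1.355  1.781] v [-0.474 -0.355  0.04   0.009  0.306 -0.484]
t 14.85 p [0.6321 0.1128 0.2243] yaw -97.94 tilt [ 0.036 -0.018 -0.999] F [ 0.1 -0.2  0.5] open 0.0757
[[0.0056,0.0314,0.0021,-0.57,1],[0.0056,0.0314,0.0024,-0.57,1],[0.0056,0.0314,0.0028,-0.57,1],[0.0056,0.0314,0.0031,-0.57,1],[0.0056,0.0313,0.0034,-0.57,1],[0.0056,0.0313,0.0037,-0.57,1],[0.0056,0.0313,0.004,-0.57,1],[0.0056,0.0312,0.0043,-0.57,1],[0.0057,0.0312,0.0046,-0.57,1],[0.0056,0.0311,0.0049,-0.57,1]]
[[0.0057,0.0311,0.0053,-0.57,1],[0.0056,0.0311,0.0056,-0.57,1],[0.0057,0.031,0.0058,-0.57,1],[0.0056,0.0309,0.0062,-0.57,1]]
(array([410. , 182.1]), np.int32(188), array([ 0.6521, -0.3844,  0.08  ]))
(array([345.8, 217.6]), np.int32(388), array([ 0.5587, -0.2096,  0.08  ]))
(array([387.7, 222.4]), np.int32(293), array([ 0.5448, -0.3207,  0.08  ]))
(array([426.4, 236.3]), np.int32(214), array([ 0.5066, -0.4216,  0.08  ]))
(array([342.7, 260. ]), np.int32(306), array([ 0.4468, -0.1982,  0.08  ]))
(array([388. , 261.6]), np.int32(305), array([ 0.4414, -0.3173,  0.08  ]))
```

View pics/t6.png

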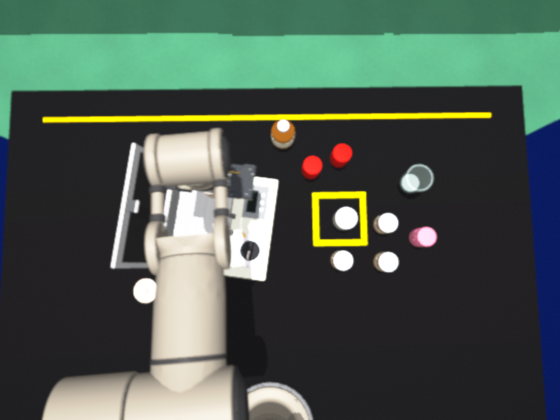

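Call:
play_rows:
  moves:
    - [[0,0.04,0.001,0,1],[0,0.04,0.001,0,1],[0,0.04,0.001,0,1],[0,0.04,0.001,0,1],[0,0.04,0.002,0,1],[0.002,0.04,0.002,0,1],[0.01,0.04,0.003,0,1],[0.01,0.04,0.003,0,1],[0.015,0.04,0.003,0,1],[0.015,0.035,0.003,0,1]]

```text
time: 15.9
tool_pos: [0.5608, -0.2945, 0.1858]
tool_rot: [2.878, 1.509, -0.401]
contact_force: [1.0, 0.1, -0.1]
opening: 0.0917
```

Run:
```python
from h import *
tilt();
plan([((.5448,-.3207,.12),-98,3,1),((.5448,-.3207,.05),-98,4,1)])
```

```text
tilt radial 0.0620 tangential 0.0051 q [-0.611  0.537  1.328  0.014  1.216  1.093] v [-0.558  0.283 -0.076  0.042 -0.218 -0.568]
t 15.9 p [ 0.5608 -0.2945  0.1858] yaw -97.93 tilt [ 0.057 -0.024 -0.998] F [ 1.   0.1 -0.1] open 0.0917
[[0.0218,0.009,0.0054,0.02,1],[0.0218,0.009,0.0054,0.02,1],[0.0218,0.0091,0.0053,0.02,1],[0.0175,-0.0003,0.0011,0,1],[0.0174,-0.0003,0.001,0,1],[0.0175,-0.0003,0.0011,0,1],[0.0174,-0.0002,0.001,0,1]]
```

Call:
play_rows:
  moves:
    - [[0.015,0.012,0.006,0,1],[0.02,0.008,0.005,0,1],[0.022,0.004,0.004,0,1],[0.02,0.001,0.001,0,1],[0.02,0,0.001,0,1],[0.02,0,0.001,0,1],[0.016,0,0.001,0,1],[0,0,0,0,-1],[0,0,0,0,-1],[0,0,0,0,-1]]

```text
time: 16.9
tool_pos: [0.5426, -0.3294, 0.0456]
tool_rot: [2.85, 1.508, -0.441]
contact_force: [-0.9, 1.0, 0.1]
opening: 0.0725
```

Run:
```python
from h import *
tilt();
t=b2w([.031,-.015,.21])
plan([((.5448,-.3207,.2),-98,5,-1),(t,-98,14,-1)])
```

```text
tilt radial 0.0625 tangential 0.0066 q [-0.674  0.688  1.476  0.018  0.916  1.036] v [ 0.002 -0.012 -0.014 -0.002  0.003  0.001]
t 16.9 p [ 0.5426 -0.3294  0.0456] yaw -98.58 tilt [ 0.057 -0.027 -0.998] F [-0.9  1.   0.1] open 0.0725
[[-0.0308,-0.0012,-0.002,-0.12,-1],[-0.0309,-0.0012,-0.002,-0.12,-1],[-0.0308,-0.0012,-0.0021,-0.12,-1],[-0.0309,-0.0012,-0.002,-0.12,-1],[-0.0308,-0.0013,-0.0021,-0.12,-1],[-0.0015,-0.0346,0.0019,0,-1],[-0.0015,-0.0346,0.0019,0,-1],[-0.0015,-0.0346,0.0019,0,-1],[-0.0015,-0.0346,0.0019,0,-1],[-0.0015,-0.0346,0.0019,0,-1]]
[[-0.0015,-0.0346,0.0019,0,-1],[-0.0015,-0.0346,0.0018,0,-1],[-0.0015,-0.0346,0.0019,0,-1],[-0.0015,-0.0345,0.0018,0,-1],[-0.0014,-0.0346,0.0019,0,-1],[-0.0015,-0.0345,0.0018,0,-1],[-0.0014,-0.0346,0.0019,0,-1],[-0.0015,-0.0345,0.0018,0,-1],[-0.0014,-0.0346,0.0019,0,-1]]
```

Call:
play_rows:
  moves:
    - [[0,-0.004,0,0,-1],[0,0,0,0,-1],[0,0,0,0,-1],[0,0,0,0,-1],[-0.02,0,-0.001,0,-1],[-0.035,0,-0.002,0,-1],[-0.035,0,-0.002,0,-1],[-0.035,-0.005,-0.002,0,-1],[-0.025,-0.02,0.001,0,-1],[-0.01,-0.03,0.002,0,-1]]

```text
time: 17.9
tool_pos: [0.5451, -0.2684, 0.2097]
tool_rot: [2.843, 1.51, -0.453]
contact_force: [1.2, 0.3, -1.2]
opening: 0.0501
```

Run:
```python
from h import *
tilt();
t=b2w([.031,-.015,.21])
plan([(t,-98,11,-1)])
```

```text
tilt radial 0.0606 tangential 0.0003 q [-0.588  0.472  1.37   0.009  1.239  1.134] v [ 0.45  -0.297  0.245 -0.021  0.059  0.463]
t 17.9 p [ 0.5451 -0.2684  0.2097] yaw -98.84 tilt [ 0.054 -0.026 -0.998] F [ 1.2  0.3 -1.2] open 0.0501
[[-0.0009,-0.0393,0.0024,-0.08,-1],[-0.0009,-0.0393,0.0023,-0.08,-1],[-0.0009,-0.0393,0.0023,-0.08,-1],[-0.0009,-0.0393,0.0022,-0.08,-1],[-0.0008,-0.0393,0.0022,-0.08,-1],[-0.0009,-0.0393,0.0021,-0.08,-1],[-0.0008,-0.0393,0.0021,-0.08,-1],[-0.0009,-0.0393,0.002,-0.08,-1],[-0.0008,-0.0393,0.0019,-0.08,-1],[-0.0009,-0.0393,0.0019,-0.08,-1]]
[[-0.0008,-0.0393,0.0018,-0.08,-1]]
```

Call:
play_rows:
  moves:
    - [[0,-0.042,0.002,0,-1],[0,-0.044,0.002,0,-1],[0,-0.044,0.002,0,-1],[0,-0.044,0.002,0,-1],[0,-0.044,0.002,0,-1],[0,-0.044,0.002,0,-1],[0,-0.044,0.002,0,-1],[0,-0.042,0.002,0,-1],[0,-0.035,0.002,0,-1],[0,-0.025,0.001,0,-1]]

```text
time: 18.9
tool_pos: [0.5899, 0.1517, 0.2036]
tool_rot: [2.833, 1.503, -0.467]
contact_force: [0.5, -0.5, -1.7]
opening: 0.0501
```

Run:
```python
from h import *
tilt();print(w2b(robot.observe()["tool_pos"]))
t=b2w([.031,-.015,.15])
plan([(t,-98,4,-1),(t-[0,0,.085],-98,6,-1)])
```

```text
tilt radial 0.0512 tangential -0.0447 q [ 0.147  0.485  1.366 -0.041  1.235  1.888] v [ 0.431  0.176 -0.275 -0.035  0.116  0.432]
[ 0.0373928  -0.02522028  0.20356243]
t 18.9 p [0.5899 0.1517 0.2036] yaw -99.08 tilt [ 0.061 -0.031 -0.998] F [ 0.5 -0.5 -1.7] open 0.0501
[[0.0132,-0.0028,0.0025,-0.27,-1],[0.0132,-0.0028,0.0025,-0.27,-1],[0.0132,-0.0028,0.0025,-0.27,-1],[0.0132,-0.0029,0.0024,-0.27,-1],[0.0141,-0.0003,0.0009,0,-1],[0.0141,-0.0003,0.0009,0,-1],[0.0142,-0.0003,0.0009,0,-1],[0.0141,-0.0003,0.0009,0,-1],[0.0142,-0.0003,0.001,0,-1],[0.0141,-0.0003,0.0009,0,-1]]
```

Call:
play_rows:
  moves:
    - [[0.01,0.004,0.002,-0.5,-1],[0.01,0.002,0.002,-0.3,-1],[0.015,0,0.001,0,-1],[0.02,0,0.001,0,-1],[0.02,0,0.001,0,-1],[0.02,0,0.001,0,-1],[0.01,0,0,0,-1],[0.006,0,0,0,-1],[0,0,0,0,-1],[0,0,0,0,-1]]

```text
time: 19.9
tool_pos: [0.5904, 0.1455, 0.0972]
tool_rot: [3.032, 1.492, -0.257]
contact_force: [-0.9, 1.5, -2.3]
opening: 0.05
```

Run:
```python
from h import *
tilt();print(w2b(robot.observe()["tool_pos"]))
t=b2w([.034,-.015,.066])
plan([(t,-98,3,-1)])
shot("side","s7"); shot("top","t7")
```

```text
tilt radial 0.0695 tangential -0.0378 q [ 0.131  0.579  1.522 -0.036  0.967  1.869] v [-0.007 -0.003  0.01   0.023 -0.017 -0.002]
[ 0.03875516 -0.03133074  0.09719693]
t 19.9 p [0.5904 0.1455 0.0972] yaw -98.43 tilt [ 0.077 -0.02  -0.997] F [-0.9  1.5 -2.3] open 0.05
[[0.0102,-0.0055,0.0024,-0.14,-1],[0.0102,-0.0055,0.0024,-0.14,-1],[0.0102,-0.0056,0.0025,-0.14,-1]]
```

View pics/s7.png

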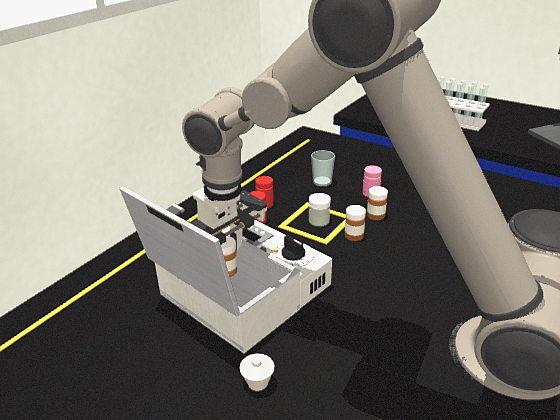

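View pics/t7.png

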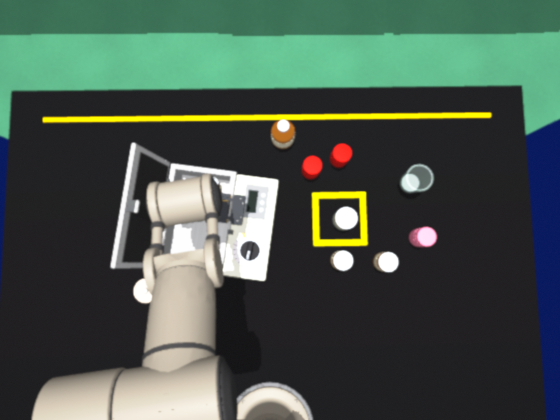

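Call:
play_rows:
  moves:
    - [[0,-0.008,0.003,0,-1],[0,-0.007,0.003,0,-1],[0.01,-0.001,0.001,0,-1],[0.01,0,0.001,0,-1],[0.008,0,0.001,0,-1],[0.003,0,0,0,-1],[0,0,0,0,-1],[0,0,0,0,0.4],[0,0,0,0,0.4],[0,0,0,0,0.4]]

```text
time: 21.0
tool_pos: [0.5867, 0.1607, 0.0623]
tool_rot: [3.009, 1.49, -0.281]
contact_force: [-0.5, -0.7, 0.8]
opening: 0.0636
```

Run:
```python
from h import *
tilt();print(w2b(robot.observe()["tool_pos"]))
plan([])
```

```text
tilt radial 0.0690 tangential -0.0422 q [ 0.16   0.624  1.552 -0.044  0.893  1.905] v [-0.004  0.005  0.002 -0.001 -0.004  0.001]
[ 0.03295908 -0.01679022  0.06226907]
t 21.0 p [0.5867 0.1607 0.0623] yaw -98.53 tilt [ 0.078 -0.022 -0.997] F [-0.5 -0.7  0.8] open 0.0636
```

Call:
play_rows:
  moves:
    - [[-0.02,0,-0.001,0,0.4],[-0.04,0,-0.002,0,0.4],[-0.04,0,-0.002,0,0.4],[-0.04,0,0,0,0.4],[-0.02,0.02,0.01,0,1],[0,0.035,0.012,0,1],[0,0.035,0.016,0,1],[0,0.035,0.016,0,1],[0,0.035,0.016,0,1],[0,0.035,0.016,0,1]]

```text
time: 22.0
tool_pos: [0.4632, -0.0198, 0.2206]
tool_rot: [2.978, 1.491, -0.306]
contact_force: [1.1, -0.0, -0.8]
opening: 0.0919
```

Run:
```python
from h import *
tilt()
im=shot("top","t8")
for c in caps(im,(290,130,450,290),.08): print(c)
plan([((.4468,-.1982,.16),-98,8,1),((.4468,-.1982,.12),-98,2,1)])
```

```text
tilt radial 0.0770 tangential -0.0207 q [-0.203  0.191  1.754 -0.009  1.117  1.514] v [-0.829 -0.395  0.544  0.064 -0.168 -0.849]
(array([346. , 217.6]), np.int32(357), array([ 0.5587, -0.21  ,  0.08  ]))
(array([342.7, 260.1]), np.int32(277), array([ 0.4467, -0.1983,  0.08  ]))
(array([387.9, 261.4]), np.int32(276), array([ 0.4417, -0.3171,  0.08  ]))
t 22.05 p [ 0.4603 -0.0233  0.2202] yaw -98.25 tilt [ 0.073 -0.026 -0.997] F [-0.9 -2.9 -0.2] open 0.0914
[[0.008,0.0218,-0.0009,-0.03,1],[0.008,0.0217,-0.0008,-0.03,1],[0.0079,0.0218,-0.0008,-0.03,1],[0.008,0.0217,-0.0008,-0.03,1],[0.0079,0.0218,-0.0008,-0.03,1],[0.008,0.0218,-0.0008,-0.03,1],[0.0079,0.0217,-0.0008,-0.03,1],[0.008,0.0218,-0.0009,-0.03,1],[0.0199,-0.0003,0.0015,-0,1],[0.02,-0.0004,0.0016,-0,1]]
```

View pics/t8.png

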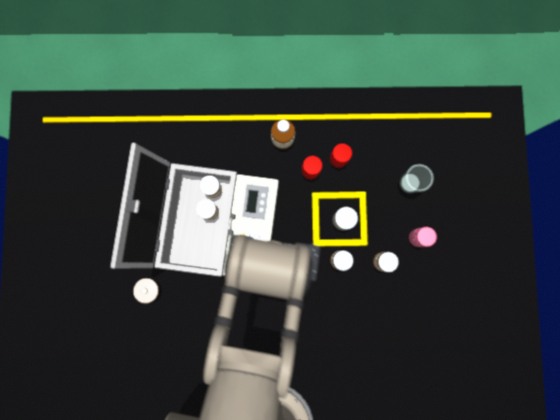

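Call:
play_rows:
  moves:
    - [[0.004,0.022,-0.001,0,1],[0.006,0.023,-0.001,0,1],[0.008,0.023,-0.001,0,1],[0.008,0.022,-0.001,0,1],[0.008,0.022,-0.001,0,1],[0.008,0.022,-0.001,0,1],[0.008,0.021,-0.001,0,1],[0.012,0.012,0,0,1],[0.02,0.005,0.001,0,1],[0.01,0,0,0,1]]

```text
time: 23.05
tool_pos: [0.446, -0.2069, 0.1286]
tool_rot: [2.928, 1.489, -0.362]
contact_force: [-0.2, -0.0, 0.1]
opening: 0.0918
```

Run:
```python
from h import *
tilt()
plan([((.4468,-.1982,.046),-98,5,1)])
```

```text
tilt radial 0.0814 tangential 0.0059 q [-0.603  0.348  1.824  0.025  0.89   1.102] v [ 0.005  0.143  0.09   0.008 -0.258  0.002]
t 23.05 p [ 0.446  -0.2069  0.1286] yaw -98.58 tilt [ 0.076 -0.029 -0.997] F [-0.2 -0.   0.1] open 0.0918
[[0.0164,-0.002,0.0014,-0.12,1],[0.0164,-0.002,0.0014,-0.12,1],[0.0165,-0.002,0.0014,-0.12,1],[0.0164,-0.0021,0.0014,-0.12,1],[0.0165,-0.0021,0.0014,-0.12,1]]
```

Call:
play_rows:
  moves:
    - [[0.016,-0.002,0.001,0,1],[0.018,-0.002,0.001,0,1],[0.018,-0.002,0.001,0,1],[0.017,-0.002,0.001,0,1],[0.012,0,0,0,1],[0,0,0,0,-1],[0,0,0,0,-1],[0,0,0,0,-1],[0,0,0,0,-1],[0,0,0,0,-1]]

```text
time: 24.05
tool_pos: [0.4504, -0.1965, 0.0436]
tool_rot: [2.944, 1.49, -0.344]
contact_force: [-0.6, 1.0, -0.3]
opening: 0.0563
```

Run:
```python
from h import *
tilt()
t=b2w([-.03,-.013,.21])
plan([((.4468,-.1982,.2),-98,5,-1),(t,-98,10,-1)])
```

```text
tilt radial 0.0802 tangential 0.0054 q [-0.58   0.485  1.91   0.03   0.669  1.114] v [-0.001 -0.008 -0.005  0.001  0.002  0.001]
t 24.05 p [ 0.4504 -0.1965  0.0436] yaw -98.42 tilt [ 0.076 -0.027 -0.997] F [-0.6  1.  -0.3] open 0.0563
[[-0.0312,0.0009,-0.0018,-0.08,-1],[-0.0312,0.001,-0.0018,-0.08,-1],[-0.0313,0.0009,-0.0018,-0.08,-1],[-0.0312,0.001,-0.0018,-0.08,-1],[-0.0313,0.0009,-0.0018,-0.08,-1],[-0.0014,-0.0378,-0.0027,-0,-1],[-0.0014,-0.0379,-0.0027,-0,-1],[-0.0014,-0.0378,-0.0027,-0,-1],[-0.0014,-0.0379,-0.0027,-0,-1],[-0.0014,-0.0378,-0.0026,-0,-1]]
[[-0.0014,-0.0379,-0.0027,-0,-1],[-0.0014,-0.0378,-0.0026,-0,-1],[-0.0014,-0.0379,-0.0027,-0,-1],[-0.0014,-0.0378,-0.0026,-0,-1],[-0.0015,-0.0379,-0.0027,-0,-1]]
```

Call:
play_rows:
  moves:
    - [[0,0,0,0,-1],[0,0,0,0,-1],[0,0,0,0,-1],[-0.02,0,-0.001,0,-1],[-0.035,0,-0.002,0,-1],[-0.035,0,-0.002,0,-1],[-0.035,0,-0.002,0,-1],[-0.035,-0.01,-0.002,0,-1],[-0.015,-0.025,-0.002,0,-1],[0,-0.035,-0.003,0,-1]]

```text
time: 25.05
tool_pos: [0.46, -0.1255, 0.2245]
tool_rot: [2.956, 1.493, -0.338]
contact_force: [0.5, -0.1, -0.8]
opening: 0.0499
```

Run:
```python
from h import *
tilt()
t=b2w([-.03,-.013,.21])
plan([(t,-98,8,-1)])
```

```text
tilt radial 0.0772 tangential -0.0056 q [-0.432  0.211  1.716  0.008  1.137  1.289] v [ 0.781 -0.045  0.058 -0.057 -0.03   0.814]
t 25.05 p [ 0.46   -0.1255  0.2245] yaw -98.82 tilt [ 0.073 -0.026 -0.997] F [ 0.5 -0.1 -0.8] open 0.0499
[[0.0014,-0.0382,-0.0022,-0.1,-1],[0.0015,-0.0382,-0.0023,-0.1,-1],[0.0014,-0.0381,-0.0023,-0.1,-1],[0.0015,-0.0382,-0.0024,-0.1,-1],[0.0014,-0.0381,-0.0024,-0.1,-1],[0.0015,-0.0381,-0.0025,-0.1,-1],[0.0014,-0.0382,-0.0026,-0.1,-1],[0.0015,-0.0381,-0.0027,-0.1,-1]]
```

Call:
play_rows:
  moves:
    - [[0,-0.038,-0.002,0,-1],[0,-0.038,-0.002,0,-1],[0,-0.038,-0.002,0,-1],[0.001,-0.038,-0.002,0,-1],[0.001,-0.038,-0.002,0,-1],[0.001,-0.036,-0.002,0,-1],[0.002,-0.033,-0.002,0,-1],[0.002,-0.02,-0.002,0,-1],[0.01,-0.01,-0.001,0,-1],[0.015,0,0,0,-1]]

```text
time: 26.05
tool_pos: [0.5247, 0.1719, 0.1899]
tool_rot: [2.982, 1.49, -0.311]
contact_force: [0.5, -0.3, -1.9]
opening: 0.0496
```

Run:
```python
from h import *
tilt();print(w2b(robot.observe()["tool_pos"]))
t=b2w([-.03,-.013,.15])
plan([(t,-98,3,-1),(t-[0,0,.086],-98,5,-1)])
```

```text
tilt radial 0.0656 tangential -0.0476 q [ 0.201  0.387  1.566 -0.044  1.118  1.941] v [-0.009  0.166  0.219 -0.014 -0.375  0.002]
[-0.03002633 -0.01442023  0.18994873]
t 26.05 p [0.5247 0.1719 0.1899] yaw -98.71 tilt [ 0.077 -0.025 -0.997] F [ 0.5 -0.3 -1.9] open 0.0496
[[0.0133,-0.0006,0.0011,-0.24,-1],[0.0132,-0.0007,0.001,-0.24,-1],[0.0133,-0.0006,0.0011,-0.24,-1],[0.0171,-0.0002,0.0014,0,-1],[0.0172,-0.0003,0.0014,0,-1],[0.0171,-0.0002,0.0013,0,-1],[0.0172,-0.0003,0.0014,0,-1],[0.0171,-0.0002,0.0013,0,-1]]
```

Call:
play_rows:
  moves:
    - [[0.016,-0.0005,0.001,0,-1],[0.018,-0.0005,0.001,0,-1],[0.018,-0.0005,0.001,0,-1],[0.018,-0.0005,0.001,0,-1],[0.018,-0.0005,0.001,0,-1],[0.016,0,0.001,0,-1],[0.01,0,0.001,0,-1],[0.004,0,0,0,-1],[0,0,0,0,-1],[0,0,0,0,-1]]

```text
time: 27.05
tool_pos: [0.524, 0.1662, 0.0617]
tool_rot: [2.906, 1.496, -0.391]
contact_force: [0.2, -0.5, -0.9]
opening: 0.0499
```

Run:
```python
from h import *
tilt();print(w2b(robot.observe()["tool_pos"]));plan([])
```

```text
tilt radial 0.0575 tangential -0.0483 q [ 0.192  0.545  1.714 -0.057  0.821  1.955] v [-0.006 -0.001  0.002 -0.    -0.002 -0.001]
[-0.02990521 -0.02010302  0.0616504 ]
t 27.05 p [0.524  0.1662 0.0617] yaw -98.94 tilt [ 0.069 -0.029 -0.997] F [ 0.2 -0.5 -0.9] open 0.0499
```

Call:
play_rows:
  moves:
    - [[0,0,0,0,0.35],[0,0,0,0,0.35],[0,0,0,0,0.35],[-0.02,-0.001,-0.001,0,0.35],[-0.04,0,-0.002,0,0.35],[-0.04,0,-0.002,0,0.35],[-0.035,0.01,-0.001,0,0.35],[-0.01,0.025,0.004,0,1],[0,0.035,0.006,0,1],[0,0.035,0.006,0,1]]

```text
time: 28.05
tool_pos: [0.4883, 0.0696, 0.2139]
tool_rot: [2.92, 1.493, -0.37]
contact_force: [0.6, 0.1, -0.7]
opening: 0.0817
```

Run:
```python
from h import *
tilt()
im=shot("top","t9")
for c in caps(im,(290,130,450,290),.08): print(c)
plan([((.4417,-.3171,.13),-98,11,1)])
```

```text
tilt radial 0.0680 tangential -0.0382 q [ 0.005  0.257  1.686 -0.032  1.126  1.737] v [-0.709 -0.343  0.441  0.054 -0.151 -0.735]
(array([409.8, 182.2]), np.int32(181), array([ 0.6519, -0.3841,  0.08  ]))
(array([345.8, 217.6]), np.int32(387), array([ 0.5587, -0.2095,  0.08  ]))
(array([426.3, 236.4]), np.int32(209), array([ 0.5064, -0.4215,  0.08  ]))
(array([388. , 261.6]), np.int32(305), array([ 0.4414, -0.3173,  0.08  ]))
t 28.1 p [0.4867 0.0657 0.2138] yaw -98.67 tilt [ 0.071 -0.031 -0.997] F [-0.4 -2.4 -0.5] open 0.0855
[[0.0084,0.0349,-0.0006,-0.06,1],[0.0084,0.0349,-0.0005,-0.06,1],[0.0084,0.0348,-0.0005,-0.06,1],[0.0084,0.0349,-0.0005,-0.06,1],[0.0084,0.0348,-0.0004,-0.06,1],[0.0084,0.0349,-0.0004,-0.06,1],[0.0084,0.0348,-0.0004,-0.06,1],[0.0084,0.0349,-0.0003,-0.06,1],[0.0083,0.0348,-0.0003,-0.06,1],[0.0084,0.0349,-0.0002,-0.06,1]]
[[0.0083,0.0348,-0.0002,-0.06,1]]
```

View pics/t9.png

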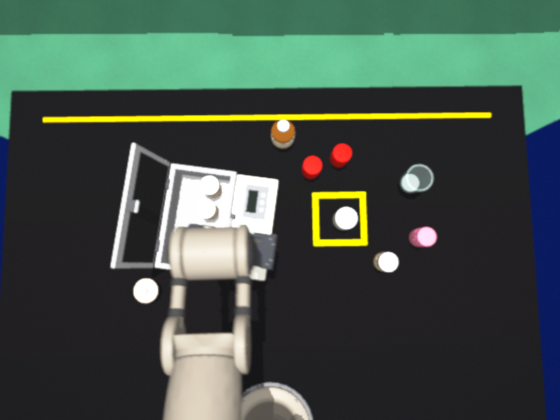

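Call:
play_rows:
  moves:
    - [[0.003,0.036,-0.001,0,1],[0.003,0.038,-0.001,0,1],[0.006,0.038,-0.001,0,1],[0.008,0.038,-0.001,0,1],[0.01,0.038,-0.001,0,1],[0.01,0.038,-0.001,0,1],[0.01,0.038,-0.001,0,1],[0.01,0.036,-0.001,0,1],[0.01,0.035,0,0,1],[0.01,0.025,0,0,1]]

```text
time: 29.1
tool_pos: [0.4457, -0.3071, 0.1434]
tool_rot: [2.892, 1.482, -0.397]
contact_force: [1.2, 0.0, -0.6]
opening: 0.0919
```

Run:
```python
from h import *
tilt()
plan([((.443,-.3171,.13),-98,2,1),((.443,-.3171,.046),-98,5,1)])
```

```text
tilt radial 0.0864 tangential 0.0181 q [-0.764  0.407  1.678  0.038  0.974  0.934] v [-0.416  0.312 -0.194  0.054 -0.104 -0.44 ]
t 29.1 p [ 0.4457 -0.3071  0.1434] yaw -98.5 tilt [ 0.081 -0.034 -0.996] F [ 1.2  0.  -0.6] open 0.0919
[[0.0067,0.005,0.0012,-0.25,1],[0.0068,0.005,0.0012,-0.25,1],[0.0167,-0.0004,0.0014,0,1],[0.0167,-0.0004,0.0014,0,1],[0.0168,-0.0004,0.0014,0,1],[0.0167,-0.0004,0.0015,0,1],[0.0168,-0.0003,0.0014,0,1]]
```

Call:
play_rows:
  moves:
    - [[0.01,0.002,0.001,0,1],[0.016,-0.001,0.001,0,1],[0.018,-0.001,0.001,0,1],[0.018,-0.001,0.001,0,1],[0.018,-0.001,0.001,0,1],[0.014,0,0.001,0,1],[0,0,0,0,-1],[0,0,0,0,-1],[0,0,0,0,-1],[0,0,0,0,-1]]

```text
time: 30.1
tool_pos: [0.4481, -0.3056, 0.0457]
tool_rot: [2.899, 1.482, -0.392]
contact_force: [-0.2, -1.0, 1.4]
opening: 0.0644
```

Run:
```python
from h import *
tilt(); plan([])
```

```text
tilt radial 0.0866 tangential 0.0182 q [-0.759  0.547  1.774  0.047  0.738  0.928] v [ 0.004 -0.012 -0.006 -0.001  0.005  0.003]
t 30.1 p [ 0.4481 -0.3056  0.0457] yaw -98.62 tilt [ 0.082 -0.034 -0.996] F [-0.2 -1.   1.4] open 0.0644
```

Call:
play_rows:
  moves:
    - [[0,0.004,0.004,0,-0.3],[0,0,0,0,-1],[0,0,0,0,-1],[0,0,0,0,-1],[-0.02,0,-0.001,0,-1],[-0.035,0,-0.003,0,-1],[-0.035,0,-0.003,0,-1],[-0.035,0,-0.003,0,-1],[-0.035,-0.015,-0.003,0,-1],[-0.015,-0.025,-0.002,0,-1]]

```text
time: 31.1
tool_pos: [0.4475, -0.2658, 0.2241]
tool_rot: [2.94, 1.49, -0.356]
contact_force: [-0.2, 0.7, -0.7]
opening: 0.0501
```

Run:
```python
from h import *
tilt()
t=b2w([-.091,-.013,.21])
plan([(t,-98,11,-1)])
```

```text
tilt radial 0.0795 tangential 0.0145 q [-0.7    0.291  1.61   0.03   1.165  1.014] v [ 0.45  -0.294  0.042 -0.035  0.282  0.477]
t 31.1 p [ 0.4475 -0.2658  0.2241] yaw -98.88 tilt [ 0.076 -0.028 -0.997] F [-0.2  0.7 -0.7] open 0.0501
[[0.0002,-0.0405,0.0048,-0.08,-1],[0.0002,-0.0405,0.0047,-0.08,-1],[0.0003,-0.0405,0.0047,-0.08,-1],[0.0002,-0.0405,0.0046,-0.08,-1],[0.0003,-0.0405,0.0046,-0.08,-1],[0.0002,-0.0405,0.0045,-0.08,-1],[0.0003,-0.0405,0.0044,-0.08,-1],[0.0002,-0.0405,0.0044,-0.08,-1],[0.0003,-0.0404,0.0043,-0.08,-1],[0.0002,-0.0405,0.0043,-0.08,-1]]
[[0.0003,-0.0405,0.0042,-0.08,-1]]
```

Call:
play_rows:
  moves:
    - [[0,-0.04,0.003,0,-1],[0,-0.042,0.004,0,-1],[0,-0.042,0.004,0,-1],[0,-0.042,0.004,0,-1],[0,-0.042,0.004,0,-1],[0,-0.042,0.004,0,-1],[0,-0.042,0.004,0,-1],[0,-0.042,0.004,0,-1],[0,-0.04,0.004,0,-1],[0,-0.033,0.003,0,-1]]

```text
time: 32.1
tool_pos: [0.473, 0.1558, 0.2162]
tool_rot: [2.93, 1.483, -0.372]
contact_force: [1.0, -0.2, -1.2]
opening: 0.0495
```

Run:
```python
from h import *
tilt();print(w2b(robot.observe()["tool_pos"]))
t=b2w([-.091,-.013,.16])
plan([(t,-98,3,-1),(t-[0,0,.094],-98,6,-1)])
```

```text
tilt radial 0.0675 tangential -0.0557 q [ 0.194  0.265  1.669 -0.052  1.134  1.946] v [ 0.721  0.244 -0.312 -0.067  0.096  0.735]
[-0.07888409 -0.03756451  0.21620457]
t 32.1 p [0.473  0.1558 0.2162] yaw -99.24 tilt [ 0.082 -0.032 -0.996] F [ 1.  -0.2 -1.2] open 0.0495
[[0.0182,-0.0084,0.0058,-0.41,-1],[0.0181,-0.0085,0.0057,-0.41,-1],[0.0182,-0.0086,0.0057,-0.41,-1],[0.0156,-0.0003,0.0013,-0,-1],[0.0156,-0.0003,0.0013,-0,-1],[0.0156,-0.0003,0.0013,-0,-1],[0.0156,-0.0003,0.0014,-0,-1],[0.0156,-0.0003,0.0013,-0,-1],[0.0156,-0.0004,0.0014,-0,-1]]
```

Call:
play_rows:
  moves:
    - [[0.005,-0.012,0.006,-0.5,-1],[0.005,-0.01,0.005,-0.4,-1],[0.012,-0.003,0.003,-0.2,-1],[0.018,-0.0005,0.001,0,-1],[0.018,-0.0005,0.001,0,-1],[0.01,0,0.001,0,-1],[0,0,0,0,-1],[0,0,0,0,-1],[0,0,0,0,-1],[0,0,0,0,-1]]

```text
time: 33.1
tool_pos: [0.4644, 0.1869, 0.1443]
tool_rot: [2.924, 1.484, -0.354]
contact_force: [-0.2, 0.4, -1.3]
opening: 0.0499
```

Run:
```python
from h import *
tilt();print(w2b(robot.observe()["tool_pos"]))
t=b2w([-.091,-.013,.065])
plan([(t,-98,5,-1)])
shot("side","s10");
```

```text
tilt radial 0.0644 tangential -0.0584 q [ 0.262  0.351  1.766 -0.062  0.954  2.002] v [-0.003 -0.007 -0.007 -0.002  0.005 -0.002]
[-0.09178725 -0.00800294  0.14431933]
t 33.1 p [0.4644 0.1869 0.1443] yaw -97.84 tilt [ 0.082 -0.03  -0.996] F [-0.2  0.4 -1.3] open 0.0499
[[0.0158,0.0007,0.0012,0.03,-1],[0.0158,0.0007,0.0012,0.03,-1],[0.0159,0.0007,0.0012,0.03,-1],[0.0158,0.0007,0.0012,0.03,-1],[0.0159,0.0007,0.0012,0.03,-1]]
```

View pics/s10.png

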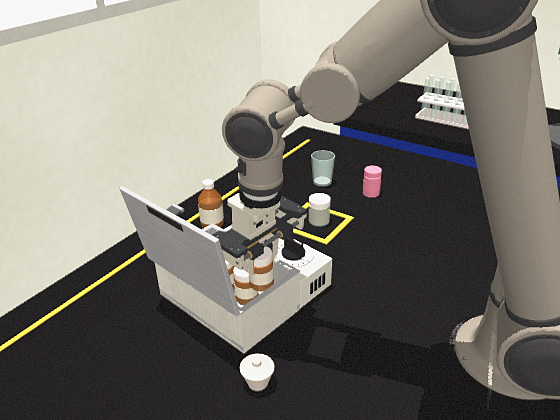

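Call:
play_rows:
  moves:
    - [[0.014,0.001,0.001,0,-1],[0.016,0.001,0.001,0,-1],[0.016,0.001,0.001,0,-1],[0.016,0.001,0.001,0,-1],[0.012,0,0.001,0,-1],[0.004,0,0,0,-1],[0.001,0,0,0,-1],[0,0,0,0,0.4],[0,0,0,0,0.4],[0,0,0,0,0.4]]

```text
time: 34.15
tool_pos: [0.4709, 0.1824, 0.0693]
tool_rot: [3.008, 1.471, -0.269]
contact_force: [0.4, -0.0, -1.0]
opening: 0.0637
```

Run:
```python
from h import *
tilt();print(w2b(robot.observe()["tool_pos"]));plan([])
```

```text
tilt radial 0.0799 tangential -0.0594 q [ 0.249  0.461  1.851 -0.073  0.745  2.008] v [ 0.    -0.011 -0.008 -0.     0.004 -0.001]
[-0.08470178 -0.01155201  0.06933437]
t 34.15 p [0.4709 0.1824 0.0693] yaw -97.85 tilt [ 0.096 -0.027 -0.995] F [ 0.4 -0.  -1. ] open 0.0637
```

Call:
play_rows:
  moves:
    - [[-0.02,0,-0.002,0,0.4],[-0.04,0,-0.004,0,0.4],[-0.04,0,-0.004,0,0.4],[-0.04,0,0,0,0.4],[-0.04,0,0.01,0,-1],[-0.01,0,0.03,-4,-1],[0,0,0.03,-6,-1],[0,0,0.03,-8,-1],[0,0,0.025,-8,-1],[0,0,0.01,-8,-1]]

```text
time: 35.15
tool_pos: [0.3269, 0.1849, 0.2594]
tool_rot: [2.472, 1.46, -0.193]
contact_force: [0.7, -0.4, 0.3]
opening: 0.0212
```

Run:
```python
from h import *
tilt();print(w2b(robot.observe()["tool_pos"]))
im=shot("top","t11");shot("side","s11")
z=.2
plan([(b2w([-.20,.12,z]),-50,4,-1),(b2w([-.18,.22,z]),-30,3,-1),(b2w([-.06,.225,z]),-8,4,-1)])
```

```text
tilt radial 0.0841 tangential -0.0719 q [ 0.36  -0.018  1.88  -0.063  1.186  1.475] v [ 0.012 -0.203  0.201 -0.003 -0.038 -1.436]
[-0.22768291 -0.02918039  0.25941055]
t 35.25 p [0.3278 0.185  0.2596] yaw -63.14 tilt [ 0.109 -0.021 -0.994] F [-0.6 -1.  -0. ] open 0.0125
[[0.0153,-0.0277,-0.0256,-3.28,-1],[0.0154,-0.0262,-0.0271,-3.28,-1],[0.0153,-0.0245,-0.0285,-3.28,-1],[0.0154,-0.0229,-0.0299,-3.28,-1],[0.0006,-0.0173,-0.0293,-6.67,-1],[0.0005,-0.0137,-0.0311,-6.67,-1],[0.0006,-0.0101,-0.0324,-6.67,-1],[0.0033,0.0272,-0.0122,-5.49,-1],[0.0033,0.0283,-0.0096,-5.49,-1],[0.0033,0.029,-0.0069,-5.49,-1]]
[[0.0034,0.0296,-0.004,-5.49,-1]]
```

View pics/t11.png

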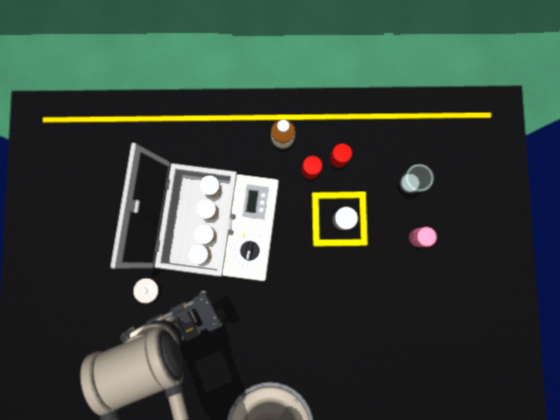

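View pics/s11.png

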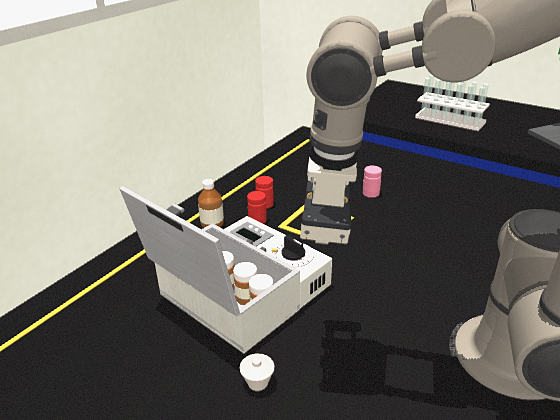

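Call:
play_rows:
  moves:
    - [[0.006,-0.028,-0.025,-3.3,-1],[0.006,-0.026,-0.027,-3.3,-1],[0.006,-0.025,-0.029,-3.3,-1],[0.006,-0.023,-0.03,-3.3,-1],[0.002,-0.017,-0.029,-6.5,-1],[0.001,-0.014,-0.031,-6.5,-1],[0.001,-0.01,-0.032,-6.5,-1],[0.002,0,-0.025,-5.5,-1],[0.002,0.01,-0.015,-5.5,-1],[0.002,0.015,-0.005,-5.5,-1]]

```text
time: 36.25
tool_pos: [0.4623, 0.4705, 0.234]
tool_rot: [1.695, 1.45, -0.133]
contact_force: [0.0, -0.4, -0.3]
opening: 0.0007
```

Run:
```python
from h import *
tilt();print(w2b(robot.observe()["tool_pos"]))
im=shot("top","t12");shot("side","s12")
z=.22
plan([(b2w([-.03,.235,z]),-8,6,-1)])
```

```text
tilt radial 0.0724 tangential -0.0965 q [ 0.722  0.551  1.175 -0.094  1.337  0.997] v [-0.177  0.23  -0.374  0.015  0.13  -1.143]
[-0.13353531  0.27258913  0.23399148]
t 36.35 p [0.4634 0.4689 0.2337] yaw -15.04 tilt [ 0.12  -0.017 -0.993] F [ 0.3 -0.2  0.2] open 0.0007
[[0.0043,0.0172,0.004,-1.17,-1],[0.0043,0.0172,0.0043,-1.17,-1],[0.0043,0.0171,0.0046,-1.17,-1],[0.0043,0.017,0.005,-1.17,-1],[0.0044,0.0168,0.0054,-1.17,-1],[0.0043,0.0167,0.0057,-1.17,-1]]
```

View pics/t12.png

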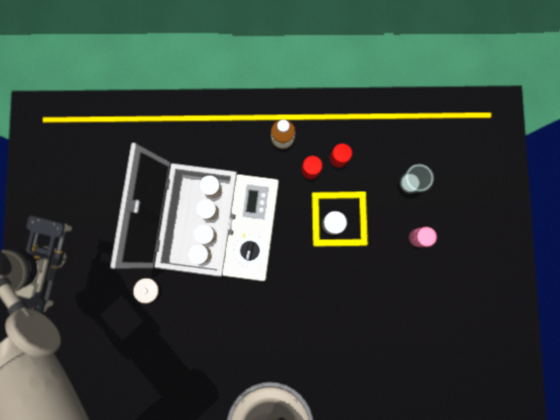

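View pics/s12.png

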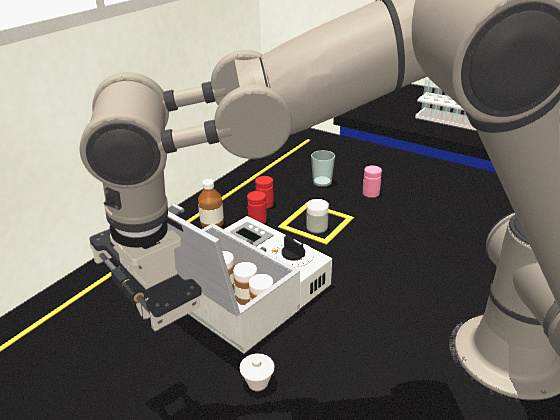

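Call:
play_rows:
  moves:
    - [[0,0.018,0.002,-2,-1],[-0.004,0.022,0.003,-2,-1],[-0.004,0.024,0.004,-1.5,-1],[-0.004,0.024,0.005,-1,-1],[-0.004,0.02,0.006,0,-1],[-0.004,0.016,0.008,0,-1],[0,0.008,0.01,0,-1],[0,0,0.008,0,-1],[0,0,0,0,-1],[0,0,0,0,-1]]

```text
time: 37.35
tool_pos: [0.5813, 0.3946, 0.2688]
tool_rot: [1.612, 1.454, -0.151]
contact_force: [0.6, -0.7, -0.2]
opening: 0.0007
```

Run:
```python
from h import *
tilt();print(w2b(robot.observe()["tool_pos"]))
im=shot("top","t13");shot("side","s13")
print(caps(im,(300,190,370,250),.072))
plan([(b2w([0,.16,.255]),-8,3,-1),(b2w([0,.108,.255]),-8,3,-1),(b2w([0,.05,.266]),-8,4,-1)])
```

```text
tilt radial 0.0858 tangential -0.0795 q [ 0.521  0.616  0.967 -0.073  1.466  0.716] v [ 0.001 -0.015  0.022 -0.001 -0.006  0.016]
[-0.00510797  0.21406709  0.26884816]
[(array([334.8, 222. ]), np.int32(360), array([ 0.548 , -0.1811,  0.072 ]))]
t 37.45 p [0.5813 0.3951 0.2689] yaw -10.93 tilt [ 0.116 -0.017 -0.993] F [ 0.6 -0.4  1.1] open 0.0006
[[0.0048,0.0021,0.0181,-0.98,-1],[0.0048,0.0017,0.0181,-0.98,-1],[0.0048,0.0015,0.0181,-0.98,-1],[0,-0,0.0173,0.01,-1],[0.0001,-0,0.0174,0.01,-1],[0,-0.0001,0.0173,0.01,-1],[-0.0027,0.0003,0.0145,-0,-1],[-0.0027,0.0003,0.0145,-0,-1],[-0.0027,0.0003,0.0145,-0,-1],[-0.0028,0.0004,0.0145,-0,-1]]
```

View pics/t13.png

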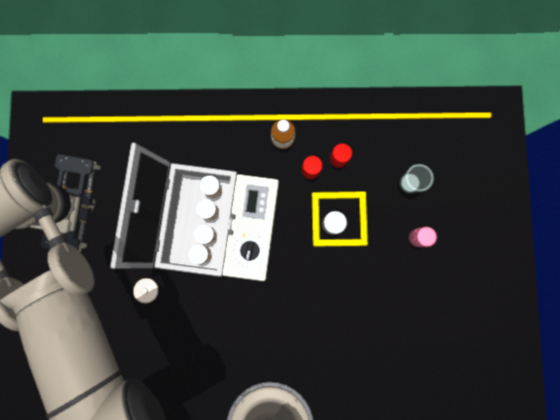

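View pics/s13.png

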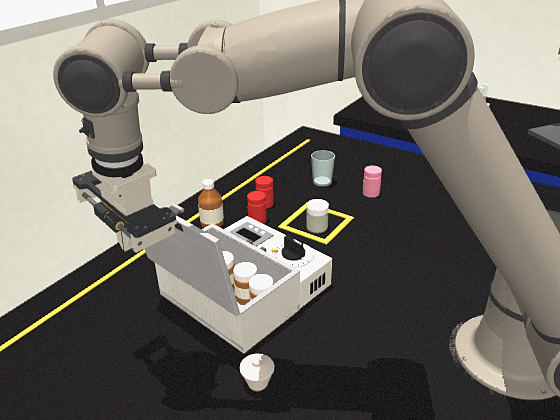

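Call:
play_rows:
  moves:
    - [[0.003,0.002,0.018,-1,-1],[0.003,0.002,0.018,-1,-1],[0.003,0.002,0.018,-1,-1],[0.002,0,0.018,0,-1],[0,0,0.018,0,-1],[0,0,0.018,0,-1],[0,0,0.018,0,-1],[0,0,0.018,0,-1],[0,0,0,0,-1],[0,0,0,0,-1]]

```text
time: 38.45
tool_pos: [0.5631, 0.2585, 0.259]
tool_rot: [1.651, 1.449, -0.047]
contact_force: [-0.4, -0.4, 0.1]
opening: 0.0001
```

Run:
```python
from h import *
tilt();print(w2b(robot.observe()["tool_pos"]))
im=shot("top","t14");shot("side","s14")
plan([(b2w([0,.05,.266]),-8,3,-1),(b2w([0,0,.242]),-8,4,-1),(b2w([0,-.042,.202]),-8,4,-1)])
```

```text
tilt radial 0.1077 tangential -0.0557 q [ 0.33   0.435  1.298 -0.046  1.296  0.467] v [-0.002 -0.007  0.008 -0.005  0.001  0.003]
[-0.00413161  0.07675301  0.25897087]
t 38.55 p [0.5632 0.2587 0.2588] yaw -7.27 tilt [ 0.121 -0.006 -0.993] F [0.5 0.4 0.8] open 0.0005
[[-0.0023,0.0015,0.009,0.24,-1],[-0.0023,0.0015,0.009,0.24,-1],[-0.0023,0.0016,0.0089,0.24,-1],[0.0058,-0.0007,0.0126,0,-1],[0.0058,-0.0007,0.0126,0,-1],[0.0058,-0.0008,0.0125,0,-1],[0.0058,-0.0007,0.0126,0,-1],[0.0098,-0.0012,0.0106,0,-1],[0.0098,-0.0012,0.0106,0,-1],[0.0098,-0.0012,0.0106,0,-1]]
[[0.0099,-0.0013,0.0106,0,-1]]
```

View pics/t14.png

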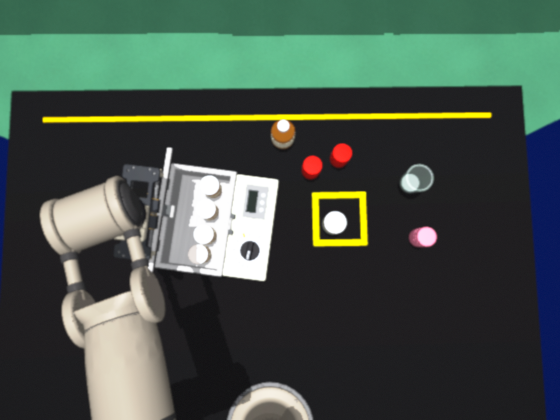

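View pics/s14.png

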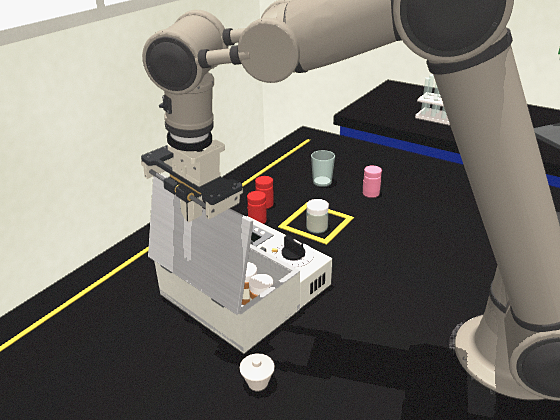

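Call:
play_rows:
  moves:
    - [[-0.002,0,0.012,0,-1],[-0.002,0,0.012,0,-1],[-0.002,0,0.012,0,-1],[0.002,0,0.013,0,-1],[0.004,0,0.013,0,-1],[0.006,0,0.013,0,-1],[0.006,0,0.013,0,-1],[0.008,0,0.012,0,-1],[0.008,0,0.011,0,-1],[0,0,0,0,-1]]

```text
time: 39.55
tool_pos: [0.5511, 0.1401, 0.2264]
tool_rot: [1.659, 1.451, -0.037]
contact_force: [0.4, 1.0, -0.6]
opening: 0.0005
```

Run:
```python
from h import *
tilt();print(w2b(robot.observe()["tool_pos"]))
im=shot("top","t15");shot("side","s15")
plan([(b2w([0,-.042,.202]),-8,3,-1),(b2w([0,-.063,.164]),-8,4,-1),(b2w([0,-.072,.140]),-8,3,-1)])
```

```text
tilt radial 0.1151 tangential -0.0338 q [ 0.125  0.357  1.509 -0.021  1.157  0.258] v [ 0.001 -0.006 -0.013  0.008  0.002  0.006]
[ 0.00060127 -0.04213875  0.22635748]
t 39.65 p [0.5516 0.1415 0.2275] yaw -7.19 tilt [ 0.121 -0.004 -0.993] F [-0.   0.2 -0.1] open 0.0005
[[0.0084,-0.0013,0.0005,0.27,-1],[0.0084,-0.0013,0.0005,0.27,-1],[0.0084,-0.0014,0.0005,0.27,-1],[0.0094,-0.0011,0.0054,-0,-1],[0.0093,-0.0012,0.0054,-0,-1],[0.0094,-0.0011,0.0054,-0,-1],[0.0093,-0.0012,0.0053,-0,-1],[0.0079,-0.001,0.0031,-0,-1],[0.0079,-0.0009,0.0031,-0,-1],[0.0079,-0.001,0.0031,-0,-1]]
```

View pics/s15.png

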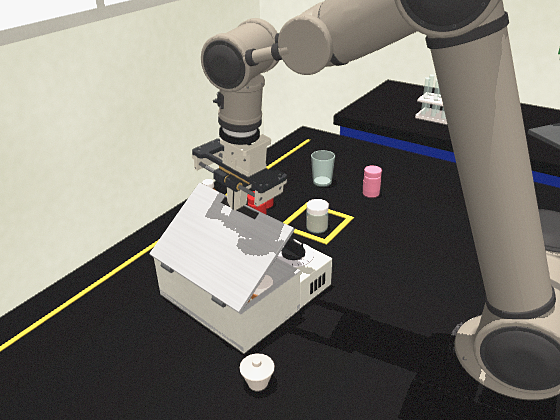

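Call:
play_rows:
  moves:
    - [[0.01,-0.001,0.001,0,-1],[0.01,-0.001,0.001,0,-1],[0.01,-0.001,0.002,0,-1],[0.01,-0.001,0.003,0,-1],[0.01,-0.001,0.004,0,-1],[0.01,-0.001,0.005,0,-1],[0.01,-0.001,0.005,0,-1],[0.008,-0.001,0.004,0,-1],[0.006,0,0.003,0,-1],[0,0,0,0,-1]]

```text
time: 40.65
tool_pos: [0.5507, 0.1146, 0.1363]
tool_rot: [1.687, 1.447, -0.007]
contact_force: [0.1, 0.2, 0.2]
opening: 0.0006
```

Run:
```python
from h import *
tilt();print(w2b(robot.observe()["tool_pos"]))
im=shot("top","t16");shot("side","s16")
plan([(b2w([0,-.085,.115]),-8,5,-1)])
```

```text
tilt radial 0.1203 tangential -0.0259 q [ 0.075  0.435  1.66  -0.013  0.924  0.205] v [-0.002 -0.003 -0.003  0.003  0.    -0.   ]
[ 0.00376792 -0.06745197  0.13627225]
t 40.75 p [0.5509 0.1145 0.1366] yaw -7.09 tilt [ 0.123 -0.001 -0.992] F [ 0.7 -0.2 -0.4] open 0.0002
[[0.0041,-0.0014,0.0035,0.18,-1],[0.0041,-0.0013,0.0035,0.18,-1],[0.0042,-0.0014,0.0036,0.18,-1],[0.0041,-0.0013,0.0035,0.18,-1],[0.0042,-0.0013,0.0036,0.18,-1]]
```

View pics/s16.png

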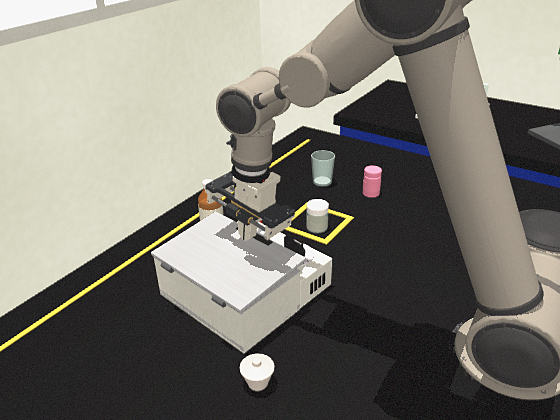

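Call:
play_rows:
  moves:
    - [[0.001,-0.001,0.006,0,-1],[0.002,-0.001,0.006,0,-1],[0.004,-0.001,0.005,0,-1],[0.004,0,0,0,-1],[0.005,0,0,0,-1],[0.006,0,0,0,-1],[0.007,0,0,0,-1],[0.008,0,0,0,-1],[0.008,0,0,0,-1],[0.008,0,0,0,-1]]

```text
time: 41.75
tool_pos: [0.5521, 0.099, 0.1224]
tool_rot: [1.692, 1.421, 0.003]
contact_force: [-36.5, -2.5, 72.0]
opening: 0.0001
```

Run:
```python
from h import *
tilt();print(w2b(robot.observe()["tool_pos"]));plan([])
im=shot("top","t17");shot("side","s17")
```

```text
tilt radial 0.1467 tangential -0.0258 q [ 0.044  0.438  1.705 -0.008  0.85   0.167] v [ 0.005 -0.016  0.032 -0.013 -0.05   0.002]
[ 0.00728989 -0.08274319  0.12238809]
t 41.75 p [0.5521 0.099  0.1224] yaw -6.83 tilt [ 0.149  0.    -0.989] F [-36.5  -2.5  72. ] open 0.0001
```

View pics/s17.png

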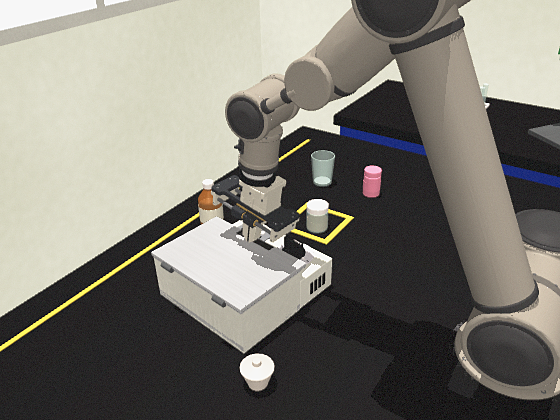

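Call:
play_rows:
  moves:
    - [[-0.008,0,0,0,-1],[-0.015,0,0,0,-1],[-0.03,0,0,0,-1],[-0.03,0,0,0,-1],[-0.03,0,0,0,-1],[-0.02,0,0.02,0,-1],[0,0,0.03,0,-1],[0,0,0.03,0,-1],[0,0,0.03,0,-1],[0,0,0.02,0,-1]]

```text
time: 42.85
tool_pos: [0.5149, -0.0341, 0.2578]
tool_rot: [1.662, 1.419, -0.02]
contact_force: [-0.1, 0.3, -0.5]
opening: 0.0006
```

Run:
```python
from h import *
tilt();print(w2b(robot.observe()["tool_pos"]));plan([])
im=shot("top","t18");im2=shot("side","s18")
cv2.imwrite("pics/s18c.png",cv2.resize(im2[200:350,140:350,::-1],None,fx=3.5,fy=3.5,interpolation=cv2.INTER_CUBIC))
```

```text
tilt radial 0.1511 tangential 0.0071 q [-0.235  0.215  1.624  0.035  1.155 -0.136] v [-0.44  -0.018  0.042  0.078 -0.008 -0.463]
[-0.01082415 -0.21976283  0.25775044]
t 42.85 p [ 0.5149 -0.0341  0.2578] yaw -6.42 tilt [ 0.151 -0.003 -0.988] F [-0.1  0.3 -0.5] open 0.0006
```

View pics/s18c.png

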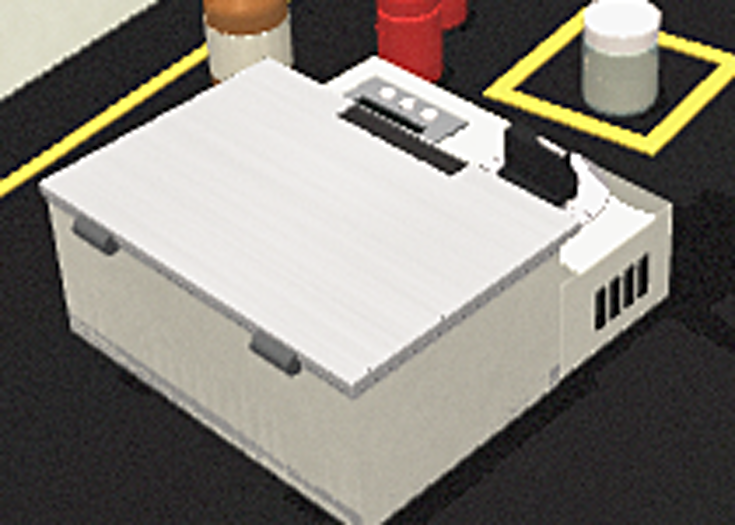

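View pics/t18.png

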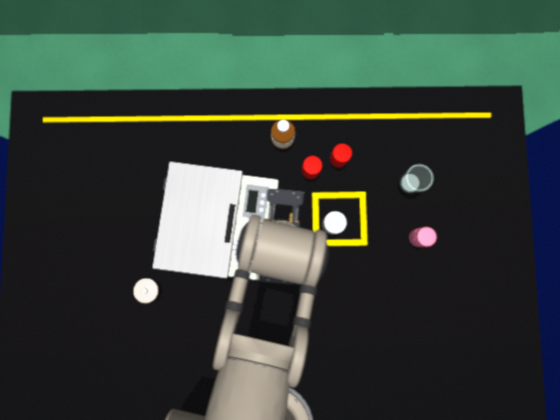

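Run:
```python
from h import *
im=cv2.imread("pics/t12.png")
c=im[215:285,225:285]; cv2.imwrite("pics/d12.png",cv2.resize(c,None,fx=9,fy=8.5,interpolation=cv2.INTER_CUBIC))
s=cv2.imread("pics/s18.png"); cv2.imwrite("pics/ds18.png",cv2.resize(s[225:290,240:340],None,fx=7.5,fy=7.5,interpolation=cv2.INTER_CUBIC))
a=lambda th,r,z:b2w([-.062-r*np.cos(th),-.148+r*np.sin(th),z])
for th in np.arange(0,3.2,.2): print(round(th,1),proj("top",a(th,.035,.095)).round(1),proj("top",a(th,.042,.087)).round(1), proj("side",a(th,.042,.087)).round(1))
```

```text
0.0 [[248.4 264. ]] [[248.2 266.6]] [[309.1 258.4]]
0.2 [[245.8 263.4]] [[245.1 265.9]] [[306.4 260. ]]
0.4 [[243.4 262.3]] [[242.2 264.5]] [[303.2 261.3]]
0.6 [[241.2 260.7]] [[239.6 262.6]] [[299.6 262.1]]
0.8 [[239.4 258.7]] [[237.5 260.2]] [[295.8 262.4]]
1.0 [[238.  256.3]] [[235.9 257.5]] [[291.9 262.3]]
1.2 [[237.2 253.8]] [[234.8 254.5]] [[288.2 261.8]]
1.4 [[236.8 251.1]] [[234.4 251.3]] [[284.7 260.8]]
1.6 [[237.  248.4]] [[234.6 248.1]] [[281.7 259.4]]
1.8 [[237.7 245.8]] [[235.5 245. ]] [[279.2 257.7]]
2.0 [[238.9 243.4]] [[236.9 242.1]] [[277.4 255.7]]
2.2 [[240.6 241.3]] [[238.9 239.6]] [[276.2 253.6]]
2.4 [[242.6 239.5]] [[241.3 237.5]] [[275.9 251.4]]
2.6 [[244.9 238.2]] [[244.1 235.9]] [[276.2 249.2]]
2.8 [[247.5 237.4]] [[247.1 234.9]] [[277.3 247.1]]
3.0 [[250.1 237.1]] [[250.3 234.6]] [[279.1 245.1]]
```

View pics/d12.png

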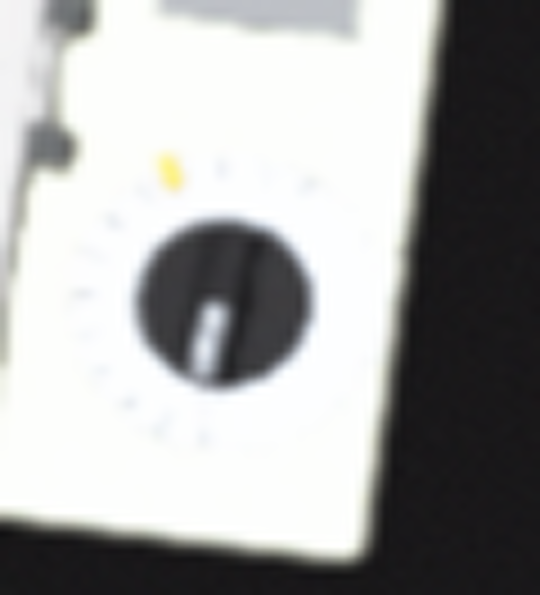

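View pics/ds18.png

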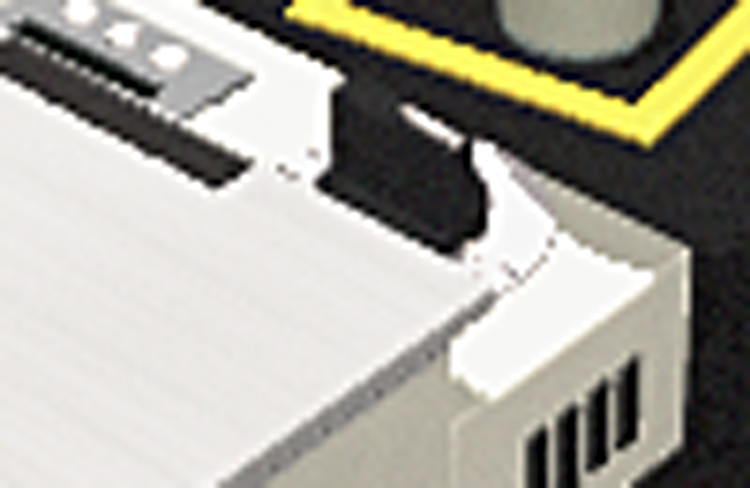

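```bash
cat >> h.py <<'E'
def dialang(uv,z):
    b=w2b(unproj("top",uv,z))-[-.062,-.148,0]; return (np.pi-np.arctan2(b[1],b[0]))%(2*np.pi), np.hypot(*b[:2])
def marker_ang(f):
    im=cv2.imread(f).astype(float); m=np.zeros(im.shape[:2]); 
    w=np.clip(im[:,:,2]-im[:,:,0]-25,0,None); sub=w[228:262,230:270]; 
    ys,xs=np.mgrid[228:262,230:270]; c=[(sub*xs).sum()/sub.sum(),(sub*ys).sum()/sub.sum()]
    return c,sub.sum(),dialang(c,.0855)
def pointer(f,z=.122):
    im=cv2.imread(f).astype(float); g=im.min(2)
    print("disc ctr pred",proj("top",b2w([-.062,-.148,.092])).round(2),"top",proj("top",b2w([-.062,-.148,.122])).round(2))
    return g
E
python3 - <<'E'
from h import *
for f in ["t11","t12","t13","t14","t15"]: print(f,marker_ang(f"pics/{f}.png"))
g=pointer("pics/t12.png"); print(g[238:264,236:264].astype(int))
E
```

```text
t11 ([np.float64(243.46138613861388), np.float64(234.75445544554455)], np.float64(505.0), (np.float64(2.59075354261112), np.float64(0.04554556621746094)))
t12 ([np.float64(243.45759368836292), np.float64(234.75147928994082)], np.float64(507.0), (np.float64(2.590622580238467), np.float64(0.045556835949165674)))
t13 ([np.float64(243.45908183632736), np.float64(234.75449101796409)], np.float64(501.0), (np.float64(2.5906310703000757), np.float64(0.045547968973076246)))
t14 ([np.float64(243.52991452991452), np.float64(234.8846153846154)], np.float64(234.0), (np.float64(2.5913491063084093), np.float64(0.04515782828831069)))
t15 ([np.float64(243.5735294117647), np.float64(234.91176470588235)], np.float64(136.0), (np.float64(2.5930401985605354), np.float64(0.04504540410365333)))
disc ctr pred [[250.3  250.57]] top [[249.61 250.46]]
[[252 252 252 252 250 247 251 252 251 252 253 253 253 253 253 253 253 253
  253 253 253 253 251 252 253 252 253 253]
 [252 251 252 253 253 252 252 253 253 253 252 251 251 250 250 251 252 253
  253 253 253 253 253 253 253 253 253 252]
 [247 240 249 252 253 253 253 
[... 2078 characters left out ...]
243 250 253 253 253 252 245 206 131 100 147 183 146  77  40  51  62  68
   95 163 227 247 252 253 253 253 253 253]
 [249 252 253 253 253 253 252 246 216 169 151 148 115  70  54  78 112 141
  178 231 250 253 253 253 253 253 253 253]
 [251 253 253 252 253 253 253 252 249 241 216 177 155 134 140 167 207 234
  245 251 253 253 253 253 253 253 253 253]
 [252 252 251 246 250 253 253 253 253 252 248 239 235 227 234 243 249 252
  253 253 253 253 253 253 253 253 252 252]
 [252 251 244 236 248 253 253 252 253 253 252 250 250 250 252 253 253 253
  253 253 253 253 253 253 253 253 250 251]
 [252 251 249 248 251 253 252 248 250 253 253 250 251 253 253 253 253 253
  253 253 253 253 253 253 253 252 252 252]]
```

```bash
cat >> h.py <<'E'
def b2im(uv,z,off=(0.8,0.3)):
    return w2b(unproj("top",np.array(uv)+off,z))
E
python3 - <<'E'
from h import *
im=cv2.imread("pics/t12.png").astype(float)
print("marker corr",dialang(np.array([243.46,234.75])+[.8,.3],.0855))
g=im.min(2)
# disc centroid
ys,xs=np.mgrid[236:266,234:266]; sub=g[236:266,234:266]
hull=(sub<150).astype(np.uint8); cnt,_=cv2.findContours(hull,cv2.RETR_EXTERNAL,cv2.CHAIN_APPROX_NONE); c=max(cnt,key=cv2.contourArea); (cx,cy),ax,an=cv2.fitEllipse(c); print("disc",cx+234,cy+236,ax)
pts=[];ws=[]
for r in range(250,258):
    for cc in range(245,251):
        w=max(0,g[r,cc]-75); pts.append((cc,r)); ws.append(w)
pts=np.array(pts,float);ws=np.array(ws); m=(pts*ws[:,None]).sum(0)/ws.sum(); C=((pts-m)*ws[:,None]).T@(pts-m); v=np.linalg.eigh(C)[1][:,1]; v*=np.sign(v[1]); print("mark",m,v)
A=w2b(unproj("top",m,.122));B=w2b(unproj("top",m+5*v,.122));d=B-A; print("bar th",np.pi-np.arctan2(d[1],d[0]),"pos rel", A-[-.062,-.148,.122], w2b(unproj("top",m+[.8,.3],.122))-[-.062,-.148,.122])
E
```

```text
marker corr (np.float64(2.6272858385779965), np.float64(0.04400026418918059))
disc 249.39528274536133 250.19459915161133 (18.39145278930664, 18.637197494506836)
mark [247.7425326 253.9230122] [-0.24995608  0.96825717]
bar th 0.11868578026475296 pos rel [-9.29206943e-03  3.52628487e-03 -1.24900090e-16] [-9.78244781e-03  1.40622574e-03 -1.24900090e-16]
```

Run:
```python
from h import *
d=np.array([.4750+.0022,.0450,0])
print(w2b(d))
plan([(d+[0,0,.17],75.1,10,-.35)])
```

```text
[-0.05926845 -0.14668824  0.        ]
t 42.95 p [ 0.515  -0.0346  0.2576] yaw -6.56 tilt [ 0.151 -0.003 -0.989] F [-0.6  0.6  0.1] open 0.0004
[[0.0081,-0.0059,-0.0074,-8.17,-0.35],[0.0081,-0.0048,-0.0081,-8.17,-0.35],[0.0081,-0.0036,-0.0087,-8.17,-0.35],[0.008,-0.0023,-0.0092,-8.17,-0.35],[0.0081,-0.001,-0.0094,-8.17,-0.35],[0.008,0.0003,-0.0095,-8.17,-0.35],[0.0081,0.0017,-0.0093,-8.17,-0.35],[0.008,0.0029,-0.009,-8.17,-0.35],[0.0081,0.0042,-0.0085,-8.17,-0.35],[0.008,0.0054,-0.0077,-8.17,-0.35]]
```

Call:
play_rows:
  moves:
    - [[0.008,-0.006,-0.007,-8.2,-0.35],[0.008,-0.005,-0.008,-8.2,-0.35],[0.008,-0.004,-0.009,-8.2,-0.35],[0.008,-0.002,-0.009,-8.2,-0.35],[0.008,-0.001,-0.009,-8.2,-0.35],[0.008,0,-0.009,-8.2,-0.35],[0.008,0.002,-0.009,-8.2,-0.35],[0.008,0.003,-0.009,-8.2,-0.35],[0.008,0.004,-0.008,-8.2,-0.35],[0.005,0.005,-0.007,-8.2,-0.35]]

```text
time: 43.95
tool_pos: [0.4741, 0.0498, 0.1668]
tool_rot: [0.186, 1.423, -0.011]
contact_force: [-0.3, -0.2, -1.0]
opening: 0.0297
```

Run:
```python
from h import *
d=np.array([.4750+.0022,.0450,0])
tilt(); shot("side","s20")
plan([(d+[0,0,.135],75.1,5,-.35)])
```

```text
tilt radial 0.1458 tangential -0.0169 q [-0.061  0.24   1.864  0.01   0.89  -1.441] v [ 0.185  0.019  0.17  -0.029 -0.193 -1.289]
t 44.0 p [0.4729 0.0506 0.1659] yaw 79.28 tilt [ 0.144 -0.001 -0.99 ] F [-2.1  0.7 -1.2] open 0.0299
[[0.0062,-0.0011,0.0002,0.84,-0.35],[0.0063,-0.0011,0.0002,0.84,-0.35],[0.0062,-0.0011,0.0002,0.84,-0.35],[0.0063,-0.0011,0.0002,0.84,-0.35],[0.0062,-0.0011,0.0002,0.84,-0.35]]
```

View pics/s20.png

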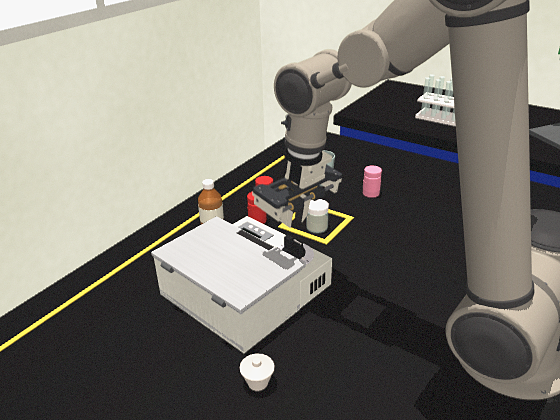

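Call:
play_rows:
  moves:
    - [[0.003,-0.001,0,2,-0.35],[0.006,-0.001,0,1,-0.35],[0.006,-0.001,0,1,-0.35],[0.006,-0.001,0,0.5,-0.35],[0.005,-0.001,0,0,-0.35],[0,0,0,0,-0.35],[0,0,0,0,-0.35],[0,0,0,0,-0.35],[0,0,0,0,-0.35],[0,0,0,0,-0.35]]

```text
time: 45.0
tool_pos: [0.4768, 0.0454, 0.1379]
tool_rot: [0.279, 1.425, -0.007]
contact_force: [-0.5, 0.5, -0.6]
opening: 0.0298
```

Run:
```python
from h import *
d=np.array([.4750+.0022,.0450,0])
tilt(); im=shot("side","s21")
cv2.imwrite("pics/s21c.png",cv2.resize(im[190:300,220:350,::-1],None,fx=5,fy=5,interpolation=cv2.INTER_CUBIC))
plan([(d+[0,0,.098],75.1,4,-.35)])
```

```text
tilt radial 0.1445 tangential -0.0148 q [-0.071  0.285  1.898  0.013  0.814 -1.364] v [ 0.    -0.002 -0.002 -0.001  0.001  0.003]
t 45.05 p [0.4768 0.0454 0.1379] yaw 73.75 tilt [ 0.145 -0.001 -0.989] F [ 0.1 -0.2  0. ] open 0.0297
[[0.0099,-0.0005,-0.0013,-0.34,-0.35],[0.0099,-0.0005,-0.0012,-0.34,-0.35],[0.0099,-0.0004,-0.0013,-0.34,-0.35],[0.0099,-0.0004,-0.0013,-0.34,-0.35]]
```

View pics/s21c.png

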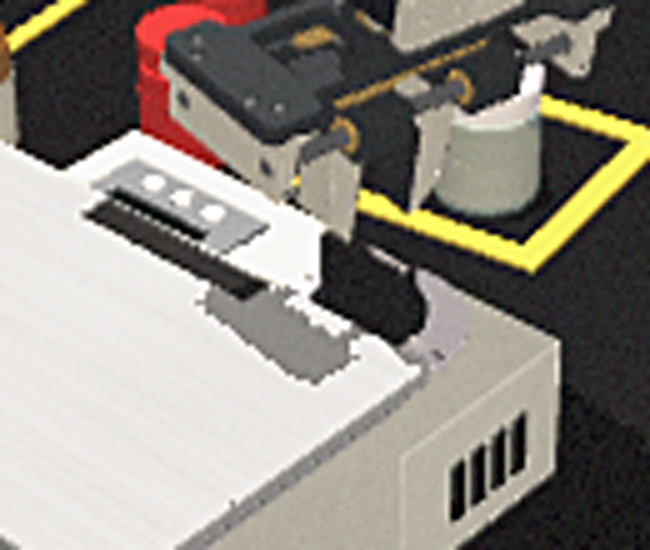

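Call:
play_rows:
  moves:
    - [[0.009,0,-0.001,0,-0.35],[0.01,0,-0.001,0,-0.35],[0.01,0,-0.001,0,-0.35],[0.009,0,-0.001,0,-0.35],[0,0,0,0,-0.35],[0,0,0,0,-1],[0,0,0,0,-1],[0,0,0,0,-1],[0,0,0,0,-1],[0,0,0,0,-1]]
  grip_force: 6

```text
time: 46.05
tool_pos: [0.478, 0.0466, 0.0955]
tool_rot: [0.277, 1.427, -0.009]
contact_force: [1.5, 0.5, -3.2]
opening: 0.0148
```

Run:
```python
from h import *
tilt(); plan([])
```

```text
tilt radial 0.1426 tangential -0.0152 q [-0.068  0.355  1.944  0.013  0.699 -1.363] v [-0.001  0.     0.002  0.    -0.    -0.001]
t 46.05 p [0.478  0.0466 0.0955] yaw 73.78 tilt [ 0.143 -0.001 -0.99 ] F [ 1.5  0.5 -3.2] open 0.0148
```

Call:
play_rows:
  moves:
    - [[-0.002,0,0,3,-1],[0,0,0,5,-1],[0,0,0,5,-1],[0,0,0,5,-1],[0,0,0,5,-1],[0,0,0,5,-1],[0,0,0,5,-1],[0,0,0,5,-1],[0,0,0,5,-1],[0,0,0,0,-1]]

```text
time: 47.05
tool_pos: [0.4768, 0.0458, 0.0977]
tool_rot: [1.043, 1.428, -0.022]
contact_force: [1.5, 1.1, -3.8]
opening: 0.0164
```

Run:
```python
from h import *
tilt(); plan([])
```

```text
tilt radial 0.1412 tangential -0.0167 q [-0.069  0.349  1.944  0.01   0.706 -0.583] v [ 0.002 -0.001  0.001  0.001 -0.001 -0.054]
t 47.05 p [0.4768 0.0458 0.0977] yaw 29.26 tilt [ 0.142 -0.003 -0.99 ] F [ 1.5  1.1 -3.8] open 0.0164
```

Call:
play_rows:
  moves:
    - [[0,0,0,5,-1],[0,0,0,6,-1],[0,0,0,6,-1],[0,0,0,6,-1],[0,0,0,6,-1],[0,0,0,6,-1],[0,0,0,6,-1],[0,0,0,6,-1],[0,0,0,6,-1],[0,0,0,0,-1]]

```text
time: 48.05
tool_pos: [0.4756, 0.0459, 0.0983]
tool_rot: [1.977, 1.43, -0.023]
contact_force: [0.7, -0.7, -3.4]
opening: 0.0165
```

Run:
```python
from h import *
tilt(); plan([])
```

```text
tilt radial 0.1394 tangential -0.0166 q [-0.069  0.348  1.945  0.01   0.709  0.353] v [ 0.003 -0.002 -0.     0.002 -0.001 -0.081]
t 48.05 p [0.4756 0.0459 0.0983] yaw -24.77 tilt [ 0.14  -0.003 -0.99 ] F [ 0.7 -0.7 -3.4] open 0.0165
```

Remaining about 42.7° of turn.

Call:
play_rows:
  moves:
    - [[0,0,0,5,-1],[0,0,0,6,-1],[0,0,0,6,-1],[0,0,0,6,-1],[0,0,0,6,-1],[0,0,0,6,-1],[0,0,0,5,-1],[0,0,0,2,-1],[0,0,0,0,-1],[0,0,0,0,-1]]

```text
time: 49.05
tool_pos: [0.4753, 0.0467, 0.0988]
tool_rot: [2.703, 1.43, -0.013]
contact_force: [-0.0, -0.9, -2.4]
opening: 0.0153
```

Run:
```python
from h import *
tilt(); plan([])
```

```text
tilt radial 0.1395 tangential -0.0156 q [-0.068  0.346  1.945  0.012  0.71   1.069] v [-0.    -0.001  0.002  0.001  0.    -0.025]
t 49.05 p [0.4753 0.0467 0.0988] yaw -65.82 tilt [ 0.14  -0.002 -0.99 ] F [-0.  -0.9 -2.4] open 0.0153
```

Run:
```python
from h import *
p=robot.observe()["tool_pos"]
plan([(p,-67.7,2,-1),(p,None,2,-.35),(p+[0,0,.06],None,3,-.35),(p+[-.03,-.06,.12],None,3,-.35),(p+[-.05,-.25,.15],None,6,-.35)])
```

```text
t 49.05 p [0.4753 0.0467 0.0988] yaw -65.82 tilt [ 0.14  -0.002 -0.99 ] F [-0.  -0.9 -2.4] open 0.0153
[[0,0,0,0.94,-1],[0,0,0,0.94,-1],[0,0,0,0,-0.35],[0,0,0,0,-0.35],[-0.0198,0.0011,-0.0026,0,-0.35],[-0.0198,0.0011,-0.0026,0,-0.35],[-0.0198,0.0011,-0.0025,0,-0.35],[-0.0212,0.0158,0.0142,0,-0.35],[-0.0212,0.0158,0.0142,0,-0.35],[-0.0211,0.0158,0.0143,0,-0.35]]
[[-0.0054,0.0283,0.0145,0,-0.35],[-0.0054,0.0283,0.0145,0,-0.35],[-0.0053,0.0283,0.0145,0,-0.35],[-0.0054,0.0282,0.0146,0,-0.35],[-0.0053,0.0283,0.0145,0,-0.35],[-0.0054,0.0282,0.0146,0,-0.35]]
```

Call:
play_rows:
  moves:
    - [[0,0,0,1,-1],[0,0,0,1,-1],[0,0,0,0,-1],[0,0,0,0,-0.4],[0,0,0,0,-0.4],[0,0,0,0,-0.4],[-0.01,0.0005,-0.0013,0,-0.4],[-0.02,0.001,-0.0025,0,-0.4],[-0.02,0.001,-0.0025,0,-0.4],[-0.02,0.001,0,0,-0.4]]

```text
time: 50.05
tool_pos: [0.4719, 0.0462, 0.1718]
tool_rot: [2.737, 1.433, -0.011]
contact_force: [-0.3, 0.1, 0.4]
opening: 0.0274
```

Call:
play_rows:
  moves:
    - [[-0.02,0.015,0.01,0,-0.4],[-0.02,0.028,0.015,0,-0.4],[-0.01,0.028,0.015,0,-0.4],[-0.005,0.028,0.015,0,-0.4],[-0.005,0.028,0.015,0,-0.4],[-0.005,0.028,0.015,0,-0.4],[-0.005,0.028,0.013,0,-0.4],[0,0.028,0.01,0,-0.4],[0,0.02,0,0,-0.4],[0,0,0,0,-0.4]]

```text
time: 51.05
tool_pos: [0.452, -0.2182, 0.2572]
tool_rot: [2.685, 1.414, -0.057]
contact_force: [-0.2, 0.4, 0.4]
opening: 0.0277
```

Run:
```python
from h import *
plan([]); im=shot("top","t22");im2=shot("side","s22")
c=im[215:285,225:285,::-1]; cv2.imwrite("pics/d22.png",cv2.resize(c,None,fx=9,fy=8.5,interpolation=cv2.INTER_CUBIC))
cv2.imwrite("pics/s22c.png",cv2.resize(im2[200:290,210:345,::-1],None,fx=5.5,fy=5.5,interpolation=cv2.INTER_CUBIC))
print(caps(im,(300,190,370,250),.072))
```

```text
t 51.05 p [ 0.452  -0.2182  0.2572] yaw -67.4 tilt [ 0.156 -0.009 -0.988] F [-0.2  0.4  0.4] open 0.0277
[(array([334.8, 221.9]), np.int32(357), array([ 0.5482, -0.1811,  0.072 ]))]
```

View pics/t22.png

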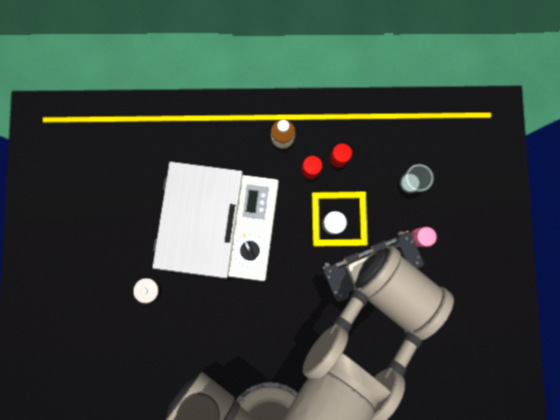

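View pics/d22.png

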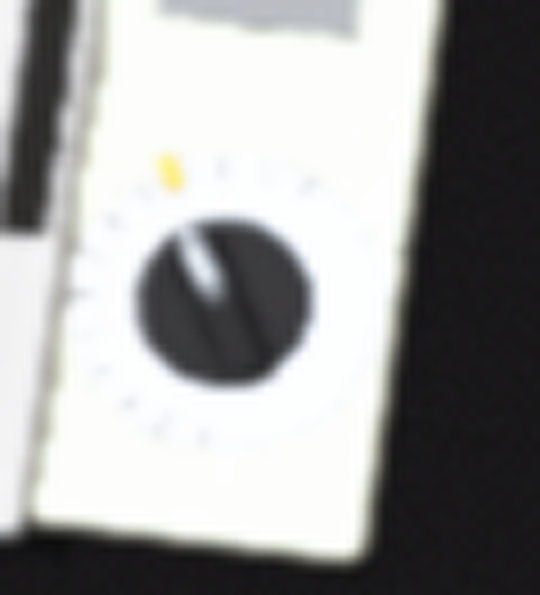

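View pics/s22c.png

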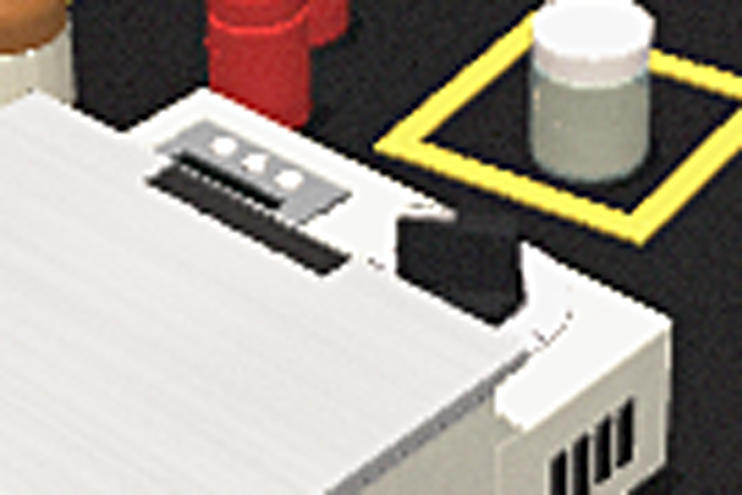

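```bash
cat >> h.py <<'E'
def analyse(f):
    im=cv2.imread(f).astype(float); g=im.min(2)
    sub=g[236:266,234:266]; hull=(sub<150).astype(np.uint8)
    cnt,_=cv2.findContours(hull,cv2.RETR_EXTERNAL,cv2.CHAIN_APPROX_NONE); c=cv2.convexHull(max(cnt,key=cv2.contourArea)); (cx,cy),ax,an=cv2.fitEllipse(c); ctr=np.array([cx+234,cy+236])
    off=proj("top",b2w([-.062,-.148,.092]))[0]-ctr
    m,_,_=marker_ang(f); m=np.array(m)
    print("off",off.round(2),"marker raw",dialang(m,.0855),"corr",dialang(m+off,.0855))
    ys,xs=np.mgrid[0:g.shape[0],0:g.shape[1]]; d2=(xs-ctr[0])**2+(ys-ctr[1])**2
    w=np.where(d2<7.6**2,np.clip(g-80,0,None),0); W=w.sum(); mc=np.array([(w*xs).sum(),(w*ys).sum()])/W
    P=np.stack([xs-mc[0],ys-mc[1]],-1).reshape(-1,2); C=(P*w.reshape(-1,1)).T@P; v=np.linalg.eigh(C)[1][:,1]; v*=np.sign(v@(mc-ctr))
    A,B=[w2b(unproj("top",q,.122)) for q in (mc,mc+5*v)]; d=B-A
    print("ptr dir th",np.pi-np.arctan2(d[1],d[0]),"ptr pos th raw",dialang(mc,.122),"corr",dialang(mc+off,.122),"n",W)
E
python3 -c "
from h import *
analyse('pics/t12.png');analyse('pics/t22.png');analyse('pics/top0.png')"
```

```text
off [0.89 0.29] marker raw (np.float64(2.590622580238467), np.float64(0.045556835949165674)) corr (np.float64(2.632471677181991), np.float64(0.04394387389112439))
ptr dir th 0.11861911470873965 ptr pos th raw (np.float64(0.3627330437923182), np.float64(0.009987725687485545)) corr (np.float64(0.1222752186921281), np.float64(0.009837010285019541)) n 2219.0
off [0.88 0.32] marker raw (np.float64(2.59024032489246), np.float64(0.04556756996459141)) corr (np.float64(2.630591196714314), np.float64(0.04388595837808638))
ptr dir th 2.5683922298855375 ptr pos th raw (np.float64(2.465263813271135), np.float64(0.012649622714192427)) corr (np.float64(2.6025978879477627), np.float64(0.010894199148318129)) n 1814.0
off [0.9  0.34] marker raw (np.float64(2.590495892537876), np.float64(0.04558247862341328)) corr (np.float64(2.6316134558676265), np.float64(0.04384111364935832))
ptr dir th 0.11692090198617988 ptr pos th raw (np.float64(0.3635860136633342), np.float64(0.010012968177572237)) corr (np.float64(0.11882509392766893), np.float64(0.009976348161246144)) n 2124.0
```

Run:
```python
from h import *
plan([((.476,.0465,.17),-67.6,10,-.35)])
```

```text
t 51.15 p [ 0.4512 -0.2158  0.2566] yaw -67.31 tilt [ 0.154 -0.007 -0.988] F [-0.7  0.6 -0.5] open 0.0277
[[0.0088,-0.0238,-0.0113,0.03,-0.35],[0.0087,-0.0238,-0.0113,0.03,-0.35],[0.0088,-0.0238,-0.0113,0.03,-0.35],[0.0087,-0.0238,-0.0112,0.03,-0.35],[0.0088,-0.0238,-0.0112,0.03,-0.35],[0.0087,-0.0238,-0.0112,0.03,-0.35],[0.0088,-0.0238,-0.0112,0.03,-0.35],[0.0087,-0.0238,-0.0112,0.03,-0.35],[0.0088,-0.0238,-0.0112,0.03,-0.35],[0.0087,-0.0238,-0.0113,0.03,-0.35]]
```

Call:
play_rows:
  moves:
    - [[0.004,-0.025,-0.012,0,-0.35],[0.007,-0.027,-0.013,0,-0.35],[0.009,-0.027,-0.013,0,-0.35],[0.009,-0.027,-0.013,0,-0.35],[0.009,-0.027,-0.013,0,-0.35],[0.009,-0.027,-0.013,0,-0.35],[0.009,-0.027,-0.013,0,-0.35],[0.009,-0.025,-0.011,0,-0.35],[0.009,-0.016,-0.007,0,-0.35],[0,-0.005,-0.003,0,-0.35]]

```text
time: 52.15
tool_pos: [0.4662, 0.0617, 0.1836]
tool_rot: [2.705, 1.415, -0.026]
contact_force: [0.4, -0.6, 0.8]
opening: 0.0302
```

Run:
```python
from h import *
plan([((.476,.0465,.135),-67.6,7,-.35)])
```

```text
t 52.15 p [0.4662 0.0617 0.1836] yaw -66.7 tilt [ 0.155 -0.004 -0.988] F [ 0.4 -0.6  0.8] open 0.0302
[[0.0071,0.0021,0.0006,0.13,-0.35],[0.0071,0.0021,0.0006,0.13,-0.35],[0.0071,0.0021,0.0006,0.13,-0.35],[0.0071,0.0021,0.0005,0.13,-0.35],[0.0071,0.0021,0.0005,0.13,-0.35],[0.007,0.0021,0.0006,0.13,-0.35],[0.0071,0.0021,0.0005,0.13,-0.35]]
```

Call:
play_rows:
  moves:
    - [[0.005,0.003,0.001,0.2,-0.35],[0.008,0.003,0.001,0.2,-0.35],[0.008,0.003,0.001,0.2,-0.35],[0.008,0.003,0.001,0.2,-0.35],[0.008,0.002,0,0.1,-0.35],[0.008,0.001,0,0.1,-0.35],[0.004,0,0,0,-0.35],[0,0,0,0,-0.35],[0,0,0,0,-0.35],[0,0,0,0,-0.35]]

```text
time: 53.15
tool_pos: [0.4764, 0.0427, 0.1323]
tool_rot: [2.72, 1.415, -0.031]
contact_force: [-1.0, 0.2, 0.3]
opening: 0.0299
```

Run:
```python
from h import *
plan([((.476,.0465,.099),-67.6,5,-.35)])
```

```text
t 53.15 p [0.4764 0.0427 0.1323] yaw -67.87 tilt [ 0.155 -0.005 -0.988] F [-1.   0.2  0.3] open 0.0299
[[0.0066,-0.0012,0.0007,-0.05,-0.35],[0.0066,-0.0011,0.0007,-0.05,-0.35],[0.0065,-0.0012,0.0008,-0.05,-0.35],[0.0066,-0.0011,0.0007,-0.05,-0.35],[0.0065,-0.0012,0.0008,-0.05,-0.35]]
```

Call:
play_rows:
  moves:
    - [[0.003,-0.002,0.001,0,-0.35],[0.006,-0.002,0.001,0,-0.35],[0.007,-0.001,0.001,0,-0.35],[0.007,0,0.001,0,-0.35],[0.007,0,0,0,-0.35],[0,0,0,0,-1],[0,0,0,0,-1],[0,0,0,0,-1],[0,0,0,0,-1],[0,0,0,0,-1]]

```text
time: 54.15
tool_pos: [0.4752, 0.0466, 0.0992]
tool_rot: [2.722, 1.415, -0.028]
contact_force: [0.4, 0.7, -2.7]
opening: 0.0154
```

Run:
```python
from h import *
plan([((.476,.0465,.099),-70.1,1,-.35)])
```

```text
t 54.15 p [0.4752 0.0466 0.0992] yaw -67.83 tilt [ 0.155 -0.004 -0.988] F [ 0.4  0.7 -2.7] open 0.0154
[[0.0003,0.0003,-0.0006,2.27,-0.35]]
```

Call:
play_rows:
  moves:
    - [[0,0,0,1,-1],[0,0,0,1,-1],[0,0,0,0.6,-1],[0,0,0,0,-1],[0,0,0,0,-1],[0,0,0,0,-1],[0,0,0,0,-1],[0,0,0,0,-1],[0,0,0,0,-1],[0,0,0,0,-1]]

```text
time: 55.15
tool_pos: [0.4752, 0.0466, 0.0992]
tool_rot: [2.772, 1.415, -0.028]
contact_force: [0.5, 0.7, -3.0]
opening: 0.0145
```

Run:
```python
from h import *
plan([])
```

```text
t 55.15 p [0.4752 0.0466 0.0992] yaw -70.64 tilt [ 0.155 -0.004 -0.988] F [ 0.5  0.7 -3. ] open 0.0145
```

Call:
play_rows:
  moves:
    - [[0,0,0,0,-0.4],[0,0,0,0,-0.4],[0,0,0,0,-0.4],[-0.01,0.0006,-0.0014,0,-0.4],[-0.02,0.001,-0.0028,0,-0.4],[-0.02,0.001,-0.0028,0,-0.4],[-0.02,0.001,0,0,-0.4],[-0.02,0.015,0.01,0,-0.4],[-0.02,0.028,0.013,0,-0.4],[-0.01,0.028,0.013,0,-0.4]]

```text
time: 56.15
tool_pos: [0.454, -0.0324, 0.2266]
tool_rot: [2.767, 1.412, -0.026]
contact_force: [0.3, -1.4, 0.4]
opening: 0.0276
```

Call:
play_rows:
  moves:
    - [[-0.01,0.028,0.015,0,-0.4],[-0.01,0.028,0.015,0,-0.4],[-0.005,0.028,0.015,0,-0.4],[-0.005,0.028,0.015,0,-0.4],[-0.005,0.028,0.013,0,-0.4],[-0.005,0.028,0.01,0,-0.4],[0,0.02,0,0,-0.4],[0,0,0,0,-0.4],[0,0,0,0,-0.4],[0,0,0,0,-0.4]]

```text
time: 57.15
tool_pos: [0.431, -0.2478, 0.2779]
tool_rot: [2.72, 1.4, -0.075]
contact_force: [-0.0, 0.1, 0.1]
opening: 0.0277
```

Run:
```python
from h import *
plan([]); im=shot("top","t23");im2=shot("side","s23")
analyse("pics/t23.png")
c=im[215:285,225:285,::-1]; a=cv2.resize(c,None,fx=9,fy=8.5,interpolation=cv2.INTER_CUBIC); cv2.imwrite("pics/d23.png",a)
print(caps(im,(300,190,370,250),.072))
for l in ["jar1","pot","reagent","beaker","crucible"]: print(l,[([round(float(v)) for v in d["point"]],round(d["score"],2)) for d in robot.spot_in("top",l)[:4]])
```

```text
t 57.15 p [ 0.431  -0.2478  0.2779] yaw -70.47 tilt [ 0.17  -0.013 -0.985] F [-0.   0.1  0.1] open 0.0277
off [0.88 0.42] marker raw (np.float64(2.5903855153777005), np.float64(0.045597576972646915)) corr (np.float64(2.6285412882319066), np.float64(0.04367225380699165))
ptr dir th 2.6746627447637557 ptr pos th raw (np.float64(2.502757238206802), np.float64(0.012874244371947133)) corr (np.float64(2.6346034815198998), np.float64(0.010946824407238934)) n 1921.0
[(array([334.8, 221.9]), np.int32(358), array([ 0.5481, -0.1811,  0.072 ]))]
jar1 [([341, 156], 0.85), ([424, 238], 0.81), ([307, 166], 0.71), ([198, 222], 0.67)]
pot [([335, 224], 0.61)]
reagent [([282, 134], 0.9)]
beaker [([416, 179], 0.75)]
crucible [([146, 291], 0.88)]
```

View pics/d23.png

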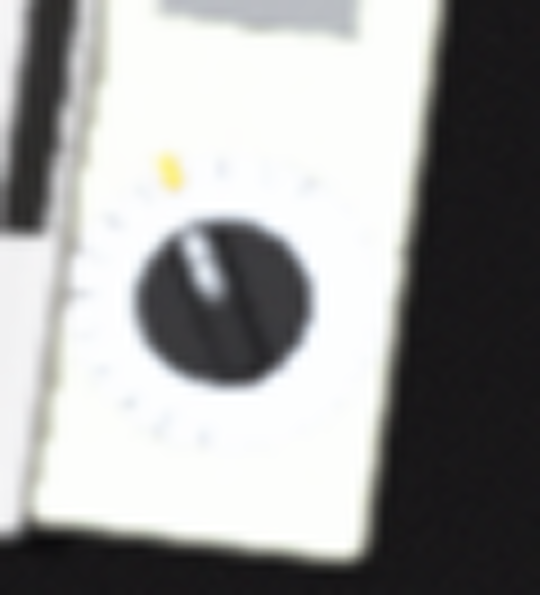

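View pics/s23.png

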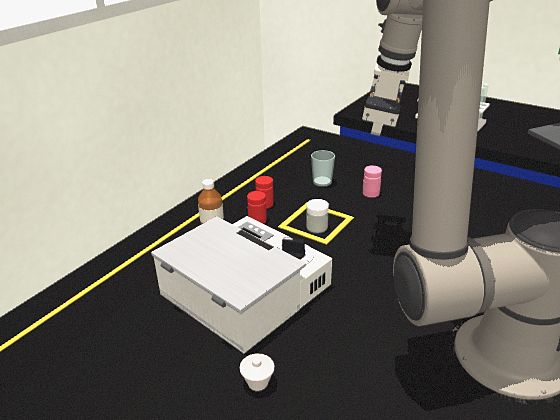

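View pics/t23.png

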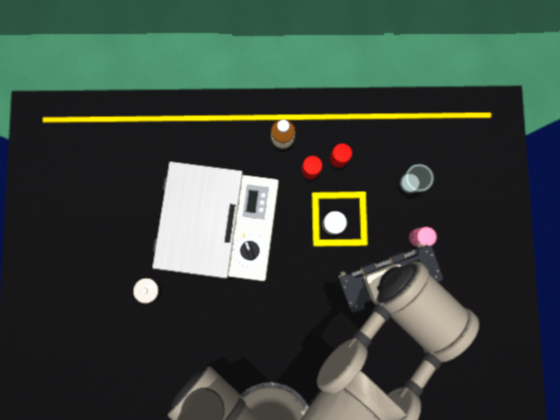

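```bash
python3 -c "
from h import *
print(robot.hand_in())"
```

```text
the job is handed in; nothing more can be done
None
```

I finished the whole job in the order asked and handed it in at about 57 s; hand-in gives no verdict.

- **Pot:** I moved it from the well to the yellow square. It was then knocked about 3 cm while the arm was elsewhere. By the last picture it is still upright and inside the tape, at about (0.548, -0.181), with roughly 7 mm to spare. I left it there.
- **Jars:** All four amber jars went into the well. The last picture before the lid closed shows all four upright in one row. The red and pink look-alikes and the other bystanders were left alone.
- **Lid:** I swung it down and pressed it past the catch. The fingertips reached z 122 mm against the shut lid's 123 mm top, and pictures taken after I let go show it flat. The press was harder than intended: 72 N downward, about 81 N total at the wrist (limit 120 N). It came through the fingertips, so the 40 N limit on the arm and gripper body should not apply.
- **Dial:** I turned it, found it about 0.04 rad short, and corrected it with a second grip. The last picture puts the marker at about 2.63. The pointer reads 2.635 from its position and 2.675 from its direction, so those two differ by about 0.04 rad; the gripper's own turn gives about 2.64.
- **Tool drift:** The tool slowly tilted from vertical as the run went on, to about 10 degrees by the end. The moves offer no way to correct it, and I saw no effect on the outcome.

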